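# Clear down the hand-tinning station

### The arm

A 6-joint arm with a two-finger parallel gripper is mounted at the origin on the work surface. World frame = base frame: x ahead of the robot, y to its left, z up, the work surface at z = 0. Lengths are in m, angles in rad, forces in N, time in s.
With the tool pointing down it reaches from about 0.425 to 0.95 m from the base axis. Payload 3.5 kg.
Tool frame: the origin (TCP) lies on the centre line of the jaws, within the pads' length; the fingertips stand 11 mm ahead of it and the grasp point (between the pads) lies 8 mm behind it; y points along the fingers, x is the direction in which the jaws open and shut, and the axes are right-handed (so a half turn about y gives the same grasp; the last joint's range is limited). The gripper opens to 85 mm and grips with 20 to 120 N. Pads are 22 mm wide; open, the fingers measure 114 mm over their backs; the gripper's body (76 mm by 85 mm) begins 54 mm behind the grasp point. The pads swing forward as they close: fully open they stand 13 mm farther back than shut.
Start: joints at [1.149, 0.286, 1.577, -0, 1.279, -0.15], TCP at [0.181, 0.65, 0.242] pointing down, gripper open.
Joint ranges: [-2.77, 2.77], [-0.9, 2.22], [0.21, 2.48], [-1.53, 4.67], [0.24, 2.81], [-2.84, 2.84]. Speed limits (rad/s): [2.79, 2.79, 3.14, 3.14, 3.14, 3.14].

### API

Orientations are given as a unit quaternion [x, y, z, w].
In Python, from plant import get_state, read_camera, sign_off gives the robot as it stands.
- The arm moves only by the shell command python3 -m inch 'ROWS' [FORCE]. ROWS is JSON, a list of rows, each an object of numbers: "ax", "ay", "az": the turn, a rotation vector about the tool's x, y, z in rad; "x", "y", "z": the shift along the tool's x, y, z in mm; "hand": the closure, from -1 (fully open) to 1 (shut). In form: [{"ax": .., "ay": .., "az": .., "x": .., "y": .., "z": .., "hand": ..}, ...]. A call has 1 to 5 rows; each row shifts and turns the commanded pose from where the row before left it, along the tool's axes as they then stand; what a row does not reach is not made up. A row lasts 1/12 s, in which the tool goes at most 41.7 mm and 7.16 degrees, less where a joint would pass 70% of its speed; a pose out of reach is approached as far as the arm can. A call with a gripper value outside its range is refused whole. The fingers move at their own pace and stop on an object; FORCE is the grip in N (left out, the last holds). Time passes only in rows, so rows that do not move let the fingers close. It gives the time, the measured TCP pose, the force and the opening at its end, in the units of the state.
- get_state(): the state, without advancing time (a new reading comes with each control period).
- read_camera(name): name is "scene" or "top" or "wrist"; returns a dict with "img" (420x560x3 uint8, red, green, blue), "fov_y" (degrees; the focal length in pixels is half the picture's height over the tangent of half this angle, whatever the lens; pixels are square), "cx", "cy" (the principal point, pixels), "T" (4x4, takes a point from camera to world coordinates); the wrist camera has in their place "T_tool_cam" (4x4, takes a point from camera to tool coordinates, whose origin is the TCP and whose axes are the tool frame's). Camera axes: x right, y down, z forward; pixel columns grow to the right and rows downward; lengths in m; the calibration is good to about 2 mm. A picture is of the moment at which its call begins: read the wrist's pose just before it. There is no depth.
- sign_off(): hands the job in, once; it reports no verdict.
The state is a dict: "time": time; "qpos": joint angles; "dq": joint speeds; "joint_efforts": joint torques, N m; "eef_pos": TCP position; "tcp_rot": TCP orientation; "contact_force": force on the tool from outside, world axes, zero at the start; "wrist_torque": the same for the moment, N m; "opening": opening from 0.0 (shut) to 1.0 (fully open).
Only numpy, scipy, OpenCV 4.12 (cv2) and the standard library are available. Lean on these libraries where they do the work, as an engineer would, in place of code of your own. Each camera call takes 0.05 s, during which the arm holds its last target. There are 200 camera calls.

### The job

Clear down this soldering station for the end of the shift: first put the flux bottle that stands in the way on the solder deck back upright in the free bay of the bottle caddy, then scrape all the solder chips off the deck into the trough at its end with the scraper, keeping the gripper's fingers off the chips, and stand the scraper back on its brown board. Hang every dip basket in sight by its handle, without setting it swinging hard, on the drip rack, one to a hook in any order, before or after the scraping. Leave the other bottle, the tape roll and the side cutters where they are.

Things in the scene. Friction and masses are not known exactly. Their poses are not given: they have to be found in the camera images.
- flux: Flux bottle left standing on the solder deck, to be put away: white round plastic bottle 48 mm in diameter up to 70 mm, shoulder to 80 mm, aluminium screw cap 34 mm in diameter from 80 to 104 mm (its top); 140 g. Origin: centre of its underside, z up.
- bay (a point): Centre of the inner floor, 5 mm above the bench, of the free bay of the fixed plywood bottle caddy: 140 (x) x 74 (y) x 40 mm high, walls 5 mm, a 5 mm divider across its middle making two open bays of 62 x 64 mm. x points along the caddy from the free bay to the bay of the other bottle, 67 mm away.
- bottle2: The other bottle, the same as the flux bottle, already in its bay of the caddy; leave it there. Origin: centre of its underside.
- deck: Fixed solder deck: flat dark grey top 150 (its x) x 220 (its y) mm, 36 mm above the bench, with 3 mm aluminium lips rising 12 mm above it along both long sides and the +y end (inner faces at x = +-75 and y = +110 mm). Its -y end (y = -110 mm) is open and drops into the dross trough. Origin: on the bench under the centre of the flat top.
- trough (a point): Centre of the floor of the dross trough at the deck's -y end, 4 mm above the bench; axes as the deck's. The trough measures 150 (x) x 74 (y) mm inside, 32 mm deep below the deck's top, its outer rims 48 mm above the bench.
- scraper: Scraper: a block 36 (its x, thickness) x 90 (its y, blade length) x 24 mm high with a steel-shod foot, and on top of it an upright black grip rib 16 (x) x 56 (y) mm from 24 to 62 mm height; 160 g. Stands on its foot on the brown board. Origin: centre of its underside.
- board: Fixed thin brown hardboard, 115 (its x) x 250 (its y) x 5 mm, lying on the bench on the robot's side of the deck: the scraper's place. Origin: centre of its underside.
- hook1 (a point): Seat (top of the 8 mm rod, 200 mm above the bench) of the -y end hook of the fixed drip rack; hooks are 140 mm apart along y. The hook points to -x, level from 30 mm behind the seat to 25 mm before it, then turns up to a tip 50 mm before the seat, 22 mm above it. 70 mm behind the seats a 12 mm cross bar, 204 mm high, nothing above it; below, a drip pan 14 mm high.
- hook2 (a point): Seat (top of the 8 mm rod, 200 mm above the bench) of the middle hook of the fixed drip rack; hooks are 140 mm apart along y. The hook points to -x, level from 30 mm behind the seat to 25 mm before it, then turns up to a tip 50 mm before the seat, 22 mm above it. 70 mm behind the seats a 12 mm cross bar, 204 mm high, nothing above it; below, a drip pan 14 mm high.
- hook3 (a point): Seat (top of the 8 mm rod, 200 mm above the bench) of the +y end hook of the fixed drip rack; hooks are 140 mm apart along y. The hook points to -x, level from 30 mm behind the seat to 25 mm before it, then turns up to a tip 50 mm before the seat, 22 mm above it. 70 mm behind the seats a 12 mm cross bar, 204 mm high, nothing above it; below, a drip pan 14 mm high.
- basket1: Steel dip basket standing on the bench (may be absent): open box 60 (its x) x 84 (its y) x 48 mm, slotted walls, rigid upright bail handle of 9 mm black rod in its y-z plane, its level top bar along y from -34 to +34 mm, centre line 120 mm above the underside; opening 67 mm high above the rim. 140 to 250 g. Origin: centre of the underside. The same turned half round.
- basket1_grip (a point): Middle of the handle's top bar of that basket, on the bar's centre line (none if the basket is absent). A hung basket that is knocked swings for some 20 s before it settles.
- basket2: Steel dip basket standing on the bench (may be absent): open box 60 (its x) x 84 (its y) x 48 mm, slotted walls, rigid upright bail handle of 9 mm black rod in its y-z plane, its level top bar along y from -34 to +34 mm, centre line 120 mm above the underside; opening 67 mm high above the rim. 140 to 250 g. Origin: centre of the underside. The same turned half round.
- basket2_grip (a point): Middle of the handle's top bar of that basket, on the bar's centre line (none if the basket is absent). A hung basket that is knocked swings for some 20 s before it settles.
- basket3: Steel dip basket standing on the bench (may be absent): open box 60 (its x) x 84 (its y) x 48 mm, slotted walls, rigid upright bail handle of 9 mm black rod in its y-z plane, its level top bar along y from -34 to +34 mm, centre line 120 mm above the underside; opening 67 mm high above the rim. 140 to 250 g. Origin: centre of the underside. The same turned half round.
- basket3_grip (a point): Middle of the handle's top bar of that basket, on the bar's centre line (none if the basket is absent). A hung basket that is knocked swings for some 20 s before it settles.
- chip1: Flat chip of frozen solder on the deck (may be absent), about 15 to 26 mm across, 7 mm thick, 18 g. Origin: centre of its underside.
- chip2: Flat chip of frozen solder on the deck (may be absent), about 15 to 26 mm across, 7 mm thick, 18 g. Origin: centre of its underside.
- chip3: Flat chip of frozen solder on the deck (may be absent), about 15 to 26 mm across, 7 mm thick, 18 g. Origin: centre of its underside.
- chip4: Flat chip of frozen solder on the deck (may be absent), about 15 to 26 mm across, 7 mm thick, 18 g. Origin: centre of its underside.
- chip5: Flat chip of frozen solder on the deck (may be absent), about 15 to 26 mm across, 7 mm thick, 18 g. Origin: centre of its underside.
- tape: Roll of tan tape lying flat, 90 mm across, 25 mm high, a bystander. Origin: centre of its underside.
- cutters: Side cutters with red grips lying flat on the brown board near its -y end, about 90 mm long, 10 mm high, a bystander. Origin: centre of its underside.
Mind the look-alikes: they are no part of the job. What is shaped like the basket2 but purple is not meant. Leave any yellow look-alike of the flux alone.

How it is judged:
By the outcome, as a careful person would: the job done as asked, in the order asked, and still so for the second after the job is handed in, with the robot touching nothing.
Of basket1, basket2, basket3 only 2 to 3 are there at a start; the rules pass over those that are not, and their reading is None.
Of chip1, chip2, chip3, chip4, chip5 only 3 to 5 are there at a start; the rules pass over those that are not, and their reading is None.
At some moment in a run one of basket1, basket2, basket3, scraper may be knocked a few centimetres aside while the robot is not near it.
It also fails if it takes over 200 s, if anything falls off the work surface, if the arm or the gripper's body presses on something with over 40 N, if the wrist force passes 120 N, or if a joint passes its speed limit or range.

## Working session

There is one attempt and no reset: what is moved stays moved. The work goes in short steps, Python scripts to look and compute and a shell command to move; the robot and the scene stay as the last step left them, time stands still between calls to the robot, and variables do not carry over. Pictures are saved under pics/ and viewed, about 12 in all and at most 16, crops included, and the job is handed in when it is done.

```bash
ls; mkdir -p pics; cat > h.py <<'E'
import numpy as np, cv2
from plant import get_state, read_camera
from scipy.spatial.transform import Rotation as R
def cam(name):
    s=get_state(); c=read_camera(name)
    if name=='wrist':
        T=np.eye(4);T[:3,:3]=R.from_quat(s['tcp_rot']).as_matrix();T[:3,3]=s['eef_pos'];c['T']=T@c['T_tool_cam']
    c['f']=c['img'].shape[0]/2/np.tan(np.radians(c['fov_y'])/2); return c
def ray(c,u,v,z):
    d=c['T'][:3,:3]@np.array([(u-c['cx'])/c['f'],(v-c['cy'])/c['f'],1]);o=c['T'][:3,3]
    return o+d*(z-o[2])/d[2]
def proj(c,p):
    q=c['T'][:3,:3].T@(np.array(p)-c['T'][:3,3]);return q[:2]/q[2]*c['f']+[c['cx'],c['cy']]
def save(c,n): cv2.imwrite('pics/'+n,c['img'][:,:,::-1])
E
python3 - <<'E'
from h import *
s=get_state();print(s)
for n in('scene','top'):
    c=cam(n);print(n,c['f'],c['cx'],c['cy'],c['T'].round(4).tolist());save(c,n+'0.png');np.save(n+'0.npy',c,allow_pickle=True)
E
```

```text
pics
{'time': 0.0, 'qpos': array([ 1.14901591e+00,  2.87209736e-01,  1.57822431e+00, -1.04573885e-05,
        1.27859157e+00, -1.50020351e-01]), 'dq': array([ 8.77410099e-05,  4.05068693e-04, -1.43153299e-03, -8.64036484e-04,
       -1.15192364e-03, -7.07087934e-04]), 'joint_efforts': array([ 1.98763279e-03, -4.05980122e+01, -2.92624694e+01,  1.04796317e-05,
        5.71738303e-03, -5.75396584e-07]), 'eef_pos': array([0.18090656, 0.64963171, 0.24089215]), 'tcp_rot': array([ 0.56353645,  0.42690725, -0.42841404, -0.56270621]), 'contact_force': array([ 0.47187156,  0.19366085, -0.08647896]), 'wrist_torque': array([-0.00297212,  0.00608631, -0.05979304]), 'opening': 1.002771977534642}
scene 412.2044218532194 281.2462116570701 212.22612773408844 [[0.5115, 0.4807, -0.7122, 1.2266], [0.8593, -0.2916, 0.4203, -0.4885], [-0.0057, -0.827, -0.5622, 0.7335], [0.0, 0.0, 0.0, 1.0]]
top 417.913711575861 281.969067689248 219.01282862247498 [[-0.0016, -0.9857, 0.1688, 0.3293], [-1.0, 0.0012, -0.0025, -0.0235], [0.0023, -0.1688, -0.9857, 1.1443], [0.0, 0.0, 0.0, 1.0]]
```

View pics/top0.png

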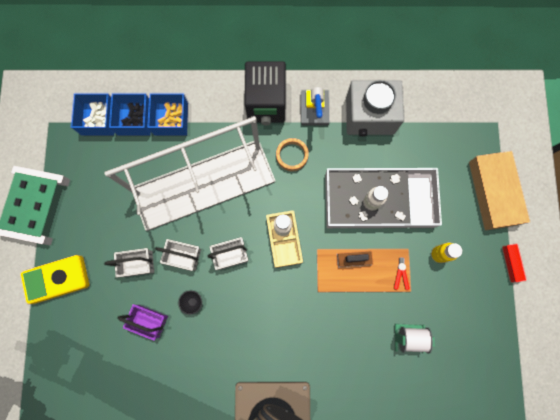

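View pics/scene0.png

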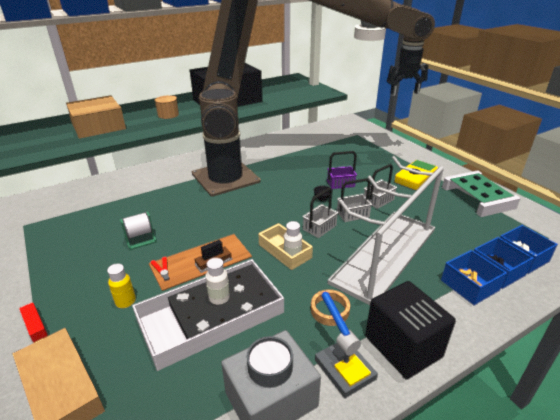

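Top view: flux bottle on the deck (376,198). Its look-alikes are bottle2 in the caddy (283,228) and the yellow bottle (447,252). There are three grey baskets at (133,262), (181,256) and (228,254), and a purple decoy at (146,322). The scraper is at (355,258), cutters at (402,275) and the rack hooks at (115–255,130–175). The caddy's free bay is around (288,252), and five chips are on the deck.

```bash
python3 - <<'E'
from h import *
c=np.load('top0.npy',allow_pickle=True).item()
a=c['img'][160:300,262:446]; b=c['img'][112:280,105:290]
cv2.imwrite('pics/a.png',cv2.resize(a,None,fx=4.3,fy=4.3,interpolation=2)[:,:,::-1]);cv2.imwrite('pics/b.png',cv2.resize(b,None,fx=3.5,fy=3.5,interpolation=2)[:,:,::-1])
E
```

```text
(no output)
```

View pics/a.png

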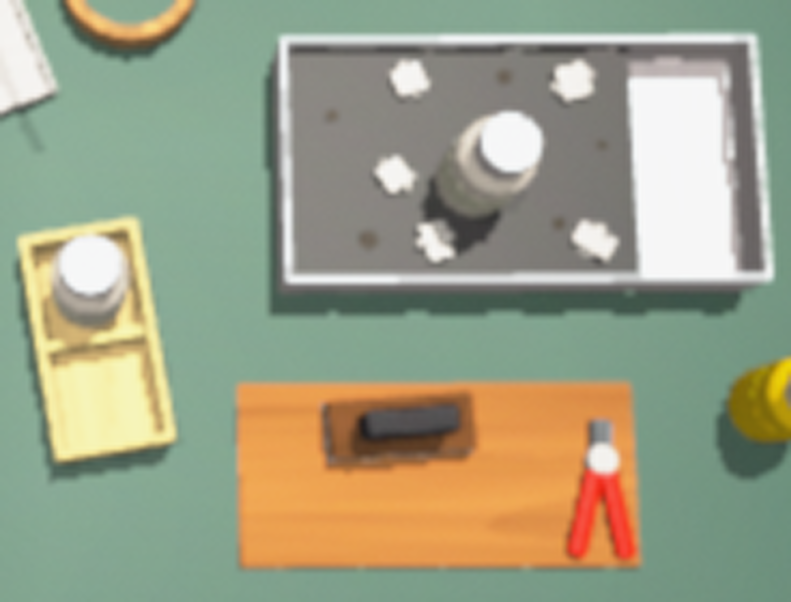

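View pics/b.png

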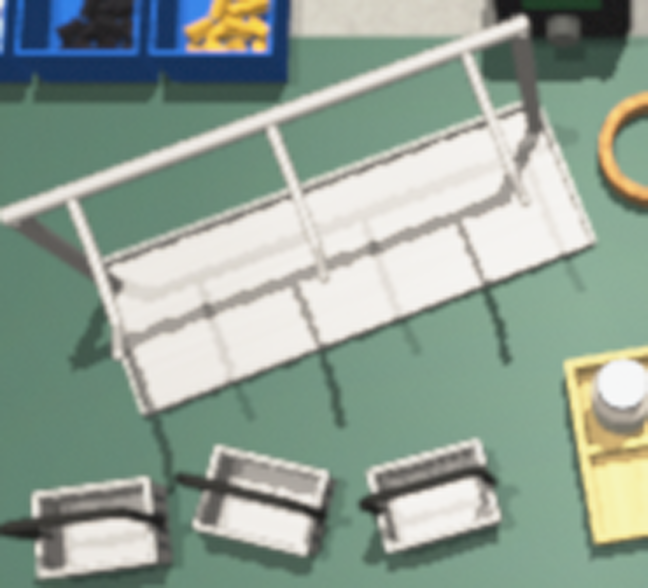

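```bash
cat > m.py <<'E'
from h import *
c=np.load('top0.npy',allow_pickle=True).item()
def A(X,Y,z): return ray(c,262+(X+.5)/4.3-.5,160+(Y+.5)/4.3-.5,z)
def B(X,Y,z): return ray(c,105+(X+.5)/3.5-.5,112+(Y+.5)/3.5-.5,z)
def quad(n,P):
    P=np.array(P)[:,:2];m=P.mean(0);e=[np.linalg.norm(P[i]-P[(i+1)%4])*1e3 for i in range(4)]
    d=P[1]-P[0]+P[2]-P[3];f=P[3]-P[0]+P[2]-P[1]
    print(n,m.round(4),'edges',np.round(e),'dirTop %.1f dirSide %.1f'%(np.degrees(np.arctan2(d[1],d[0])),np.degrees(np.arctan2(f[1],f[0]))))
np.set_printoptions(suppress=True)
print('flux',A(512,141,.104).round(4),'b2',A(91,265,.104).round(4))
quad('caddy',[A(x,y,.04) for x,y in[(20,240),(138,218),(175,440),(57,460)]])
quad('deck+trough',[A(x,y,.048) for x,y in[(280,36),(755,36),(772,280),(287,280)]])
quad('board',[A(x,y,.005) for x,y in[(237,382),(630,382),(640,567),(240,568)]])
quad('rib',[A(x,y,.067) for x,y in[(363,413),(458,404),(460,428),(365,438)]])
quad('foot',[A(x,y,.029) for x,y in[(323,403),(472,393),(475,450),(328,466)]])
quad('bA',[B(x,y,.048) for x,y in[(33,492),(152,478),(165,563),(40,577)]])
quad('bB',[B(x,y,.048) for x,y in[(215,446),(330,470),(308,556),(195,528)]])
quad('bC',[B(x,y,.048) for x,y in[(367,468),(480,440),(500,518),(385,552)]])
for x,y in[(410,78),(574,80),(395,174),(435,241),(595,240)]:print('chip',A(x,y,.043).round(4))
for (x,y),(p,q) in zip([(72,200),(270,128),(465,55)],[(120,355),(325,278),(528,203)]):
    a=B(x,y,.204);t=B(p,q,.222);print('hookbar',a.round(4),'tip',t.round(4),np.linalg.norm((t-a)[:2]).round(4))
E
python3 m.py
```

```text
flux [ 0.5761 -0.2785  0.104 ] b2 [ 0.5017 -0.0282  0.104 ]
caddy [ 0.4663 -0.0324] edges [ 75. 140.  73. 139.] dirTop -79.9 dirSide -170.7
deck+trough [ 0.5794 -0.299 ] edges [301. 156. 300. 156.] dirTop -90.1 dirSide -179.7
board [ 0.3843 -0.2464] edges [250. 116. 250. 116.] dirTop -90.0 dirSide -179.9
rib [ 0.413  -0.2202] edges [57. 14. 57. 15.] dirTop -84.4 dirSide -177.1
foot [ 0.4116 -0.2196] edges [93. 35. 92. 39.] dirTop -85.1 dirSide -177.9
bA [0.4027 0.3644] edges [89. 65. 93. 64.] dirTop -83.5 dirSide -170.0
bB [0.4231 0.2425] edges [89. 66. 88. 63.] dirTop -102.8 dirSide 168.1
bC [0.427  0.1145] edges [87. 61. 89. 65.] dirTop -74.8 dirSide -165.7
chip [ 0.6315 -0.2306  0.043 ]
chip [ 0.6301 -0.3343  0.043 ]
chip [ 0.5694 -0.2192  0.043 ]
chip [ 0.5267 -0.2428  0.043 ]
chip [ 0.5272 -0.3426  0.043 ]
hookbar [0.6094 0.3389 0.204 ] tip [0.5011 0.2949 0.222 ] 0.1169
hookbar [0.6593 0.2092 0.204 ] tip [0.5516 0.1653 0.222 ] 0.1163
hookbar [0.7109 0.0792 0.204 ] tip [0.6017 0.0344 0.222 ] 0.118
```

```bash
cat > plan.py <<'E'
# usage: plan.py x y z theta_deg(jaw axis)  -> turn to make (ay), then shifts in tool axes after the turn
import sys; from h import *
def plan(x,y,z,th,s=None):
    s=s or get_state(); M=R.from_quat(s['tcp_rot']).as_matrix(); p=s['eef_pos']
    cur=np.degrees(np.arctan2(M[1,0],M[0,0])); d=(th-cur+180)%360-180
    t=np.radians(th); X=np.array([np.cos(t),np.sin(t),0]);Y=np.array([0,0,-1.]);Z=np.cross(X,Y)
    G=np.c_[X,Y,Z]; D=np.array([x,y,z])-p
    rv=R.from_matrix(M.T@G).as_rotvec()
    print('t%.1f p'%s['time'],p.round(4),'th %.1f tilt %.1f'%(cur,np.degrees(np.arccos(-M[2,1]))),'F',s['contact_force'].round(1),'op %.3f'%s['opening'],'q',s['qpos'].round(2))
    print(' turn ax,ay,az',rv.round(4),'shift mm x %.1f y(down) %.1f z %.1f'%tuple(G.T@D*1e3))
if __name__=='__main__': plan(*map(float,sys.argv[1:5]))
E
for a in 99.7 -80.3; do python3 plan.py .5676 -.2697 .24 $a;done
```

```text
t0.1 p [0.181  0.6497 0.2411] th 74.4 tilt 0.1 F [ 1.2 -0.6  0.5] op 1.000 q [ 1.15  0.29  1.58 -0.    1.28 -0.15]
 turn ax,ay,az [-0.0008 -0.4411 -0.002 ] shift mm x -971.4 y(down) 1.1 z -226.2
t0.1 p [0.181  0.6497 0.2411] th 74.4 tilt 0.1 F [ 1.2 -0.6  0.5] op 1.000 q [ 1.15  0.29  1.58 -0.    1.28 -0.15]
 turn ax,ay,az [ 2.7000e-03  2.7005e+00 -1.0000e-03] shift mm x 971.4 y(down) 1.1 z 226.2
```

```bash

python3 -m inch '[{"ay":-0.1103,"hand":-1},{"ay":-0.1103},{"ay":-0.1103},{"ay":-0.1103}]'
python3 -m inch '[{"x":-20,"y":-4,"z":-6},{"x":-38,"y":-4,"z":-12},{"x":-38,"y":-4,"z":-12},{"x":-38,"y":-4,"z":-12},{"x":-38,"y":-4,"z":-12}]'
python3 -m inch '[{"x":-38,"y":-4,"z":-12},{"x":-38,"y":-4,"z":-12},{"x":-38,"y":-4,"z":-12},{"x":-38,"y":-4,"z":-12},{"x":-38,"y":-4,"z":-12}]'
python3 -m inch '[{"x":-38,"y":-4,"z":-12},{"x":-38,"y":-4,"z":-12},{"x":-38,"y":-4,"z":-12},{"x":-38,"y":-4,"z":-12},{"x":-30,"y":-4,"z":-9}]'
python3 plan.py .5676 -.2697 .30 99.7
```

```text
t0.1 p [0.181  0.6497 0.2411] th 74.4 tilt 0.1 F [ 1.2 -0.6  0.5] op 1.000 q [ 1.15  0.29  1.58 -0.    1.28 -0.15]
 turn ax,ay,az [-0.0008 -0.4411 -0.002 ] shift mm x -971.4 y(down) -58.9 z -226.2validation failed for argument at $[0]...
validation failed for argument at $[0]...
validation failed for argument at $[0]...
validation failed for argument at $[0]...
```

```bash

python3 -m inch '[{"ax":0,"ay":-0.11,"az":0,"x":0,"y":0,"z":0,"hand":-1},{"ax":0,"ay":-0.11,"az":0,"x":0,"y":0,"z":0,"hand":-1},{"ax":0,"ay":-0.11,"az":0,"x":0,"y":0,"z":0,"hand":-1},{"ax":0,"ay":-0.11,"az":0,"x":0,"y":0,"z":0,"hand":-1}]' && python3 plan.py .5676 -.2697 .30 99.7
```

```text
time: 0.43
eef_pos: [0.181, 0.6499, 0.2414]
tcp_rot: [-0.455, -0.541, 0.542, 0.455]
contact_force: [-1.1, 0.6, -0.1]
opening: 0.999
t0.4 p [0.181  0.6499 0.2414] th 99.9 tilt 0.1 F [-1.1  0.6 -0.1] op 0.999 q [ 1.15  0.29  1.58 -0.    1.28 -0.6 ]
 turn ax,ay,az [-0.0008  0.0043 -0.0012] shift mm x -971.5 y(down) -58.6 z -226.1
```

```bash
python3 -m inch '[{"x":-5,"y":-4,"z":-2,"hand":-1}]'
```

```text
validation failed for argument at $[0]...
```

```bash

python3 -m inch '[{"ax":0,"ay":0,"az":0,"x":-20,"y":-4,"z":-6,"hand":-1},{"ax":0,"ay":0,"az":0,"x":-38,"y":-4,"z":-12,"hand":-1},{"ax":0,"ay":0,"az":0,"x":-38,"y":-4,"z":-12,"hand":-1},{"ax":0,"ay":0,"az":0,"x":-38,"y":-4,"z":-12,"hand":-1},{"ax":0,"ay":0,"az":0,"x":-38,"y":-4,"z":-12,"hand":-1}]' | head -2
python3 -m inch '[{"ax":0,"ay":0,"az":0,"x":-38,"y":-4,"z":-12,"hand":-1},{"ax":0,"ay":0,"az":0,"x":-38,"y":-4,"z":-12,"hand":-1},{"ax":0,"ay":0,"az":0,"x":-38,"y":-4,"z":-12,"hand":-1},{"ax":0,"ay":0,"az":0,"x":-38,"y":-4,"z":-12,"hand":-1},{"ax":0,"ay":0,"az":0,"x":-38,"y":-4,"z":-12,"hand":-1}]' | head -2
python3 -m inch '[{"ax":0,"ay":0,"az":0,"x":-38,"y":-4,"z":-12,"hand":-1},{"ax":0,"ay":0,"az":0,"x":-38,"y":-4,"z":-12,"hand":-1},{"ax":0,"ay":0,"az":0,"x":-38,"y":-4,"z":-12,"hand":-1},{"ax":0,"ay":0,"az":0,"x":-38,"y":-4,"z":-12,"hand":-1},{"ax":0,"ay":0,"az":0,"x":-30,"y":-4,"z":-10,"hand":-1}]'|head -2
python3 plan.py .5676 -.2697 .30 99.7
```

```text
time: 0.85
eef_pos: [0.2633, 0.4879, 0.2617]
time: 1.27
eef_pos: [0.3543, 0.3105, 0.2821]
time: 1.68
eef_pos: [0.4423, 0.1402, 0.3022]
t1.7 p [0.4423 0.1402 0.3022] th 99.6 tilt 0.0 F [-0.1  0.3 -1.2] op 1.000 q [ 0.09 -0.24  2.   -0.    1.38 -1.65]
 turn ax,ay,az [-0.0002 -0.0024 -0.0005] shift mm x -425.1 y(down) 2.2 z -54.5
```

```bash

python3 -m inch '[{"ax":0,"ay":0,"az":0,"x":-25,"y":0,"z":-3,"hand":-1},{"ax":0,"ay":0,"az":0,"x":-40,"y":0,"z":-5,"hand":-1},{"ax":0,"ay":0,"az":0,"x":-40,"y":0,"z":-5,"hand":-1},{"ax":0,"ay":0,"az":0,"x":-40,"y":0,"z":-5,"hand":-1},{"ax":0,"ay":0,"az":0,"x":-40,"y":0,"z":-5,"hand":-1}]' | head -2
python3 -m inch '[{"ax":0,"ay":0,"az":0,"x":-40,"y":0,"z":-5,"hand":-1},{"ax":0,"ay":0,"az":0,"x":-40,"y":0,"z":-5,"hand":-1},{"ax":0,"ay":0,"az":0,"x":-40,"y":0,"z":-5,"hand":-1},{"ax":0,"ay":0,"az":0,"x":-40,"y":0,"z":-5,"hand":-1},{"ax":0,"ay":0,"az":0,"x":-40,"y":0,"z":-6,"hand":-1}]' | head -2
python3 -m inch '[{"ax":0,"ay":0,"az":0,"x":-30,"y":0,"z":-5,"hand":-1},{"ax":0,"ay":0,"az":0,"x":-10,"y":0,"z":0,"hand":-1},{"ax":0,"ay":0,"az":0,"x":0,"y":0,"z":0,"hand":-1}]' | head -2
python3 plan.py .5676 -.2697 .30 99.7; python3 - <<'E'
from h import *
c=cam('wrist');save(c,'w1.png');np.save('w1.npy',c,allow_pickle=True);print(c['f'],c['T_tool_cam'].round(3).tolist(),proj(c,[.5676,-.2697,.14]))
E
```

```text
time: 2.1
eef_pos: [0.4953, -0.0377, 0.302]
time: 2.52
eef_pos: [0.5545, -0.2306, 0.3017]
time: 2.77
eef_pos: [0.5659, -0.2695, 0.301]
t2.8 p [ 0.5659 -0.2695  0.301 ] th 99.5 tilt 0.1 F [-0.2  1.1 -0.2] op 1.000 q [-0.61  0.14  1.64 -0.    1.36 -2.34]
 turn ax,ay,az [-0.0016 -0.0042  0.0012] shift mm x -0.5 y(down) 1.0 z -1.6
357.8188038266208 [[1.0, 0.0, 0.0, -0.0], [-0.0, -0.295, 0.956, -0.132], [0.0, -0.956, -0.295, 0.076], [0.0, 0.0, 0.0, 1.0]] [277.60800628 196.53564265]
```

View pics/w1.png

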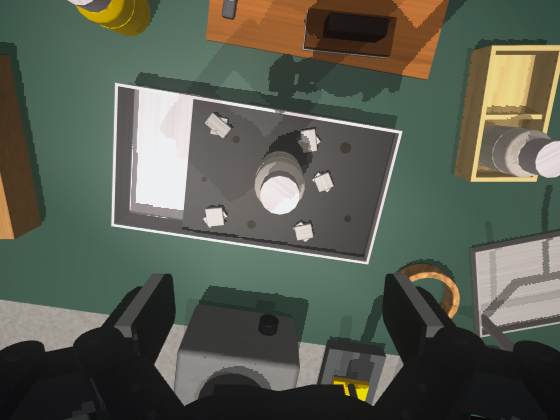

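Wrist view: white bottle's cap at (279,195), predicted (278,196.5), so I have the right bottle and position. Five chips are around it. Next I descend and grip.

```bash

python3 -m inch '[{"ax":0,"ay":0,"az":0,"x":-1,"y":20,"z":-2,"hand":-1},{"ax":0,"ay":0,"az":0,"x":0,"y":40,"z":0,"hand":-1},{"ax":0,"ay":0,"az":0,"x":0,"y":40,"z":0,"hand":-1},{"ax":0,"ay":0,"az":0,"x":0,"y":40,"z":0,"hand":-1},{"ax":0,"ay":0,"az":0,"x":0,"y":35,"z":0,"hand":-1}]' 40| head -2
python3 -m inch '[{"ax":0,"ay":0,"az":0,"x":0,"y":25,"z":0,"hand":-1},{"ax":0,"ay":0,"az":0,"x":0,"y":17,"z":0,"hand":-1},{"ax":0,"ay":0,"az":0,"x":0,"y":0,"z":0,"hand":-1}]' 
python3 -m inch '[{"ax":0,"ay":0,"az":0,"x":0,"y":0,"z":0,"hand":1},{"ax":0,"ay":0,"az":0,"x":0,"y":0,"z":0,"hand":1},{"ax":0,"ay":0,"az":0,"x":0,"y":0,"z":0,"hand":1},{"ax":0,"ay":0,"az":0,"x":0,"y":0,"z":0,"hand":1},{"ax":0,"ay":0,"az":0,"x":0,"y":0,"z":0,"hand":1}]' 
python3 -m inch '[{"ax":0,"ay":0,"az":0,"x":0,"y":0,"z":0,"hand":1},{"ax":0,"ay":0,"az":0,"x":0,"y":0,"z":0,"hand":1},{"ax":0,"ay":0,"az":0,"x":0,"y":0,"z":0,"hand":1}]' 
```

```text
time: 3.23
eef_pos: [0.5674, -0.265, 0.1252]
time: 3.48
eef_pos: [0.5652, -0.2637, 0.0803]
tcp_rot: [-0.452, -0.54, 0.541, 0.459]
contact_force: [-0.6, 0.1, -0.8]
opening: 1.0
time: 3.9
eef_pos: [0.5699, -0.2684, 0.0883]
tcp_rot: [0.458, 0.541, -0.54, -0.455]
contact_force: [-0.4, 2.2, 5.9]
opening: 0.545
time: 4.15
eef_pos: [0.5699, -0.2684, 0.0883]
tcp_rot: [0.458, 0.541, -0.54, -0.455]
contact_force: [0.4, 3.6, 5.9]
opening: 0.546
```

```bash

python3 -m inch '[{"ax":0,"ay":0,"az":0,"x":0,"y":-10,"z":0,"hand":1},{"ax":0,"ay":0,"az":0,"x":0,"y":-25,"z":0,"hand":1},{"ax":0,"ay":0,"az":0,"x":0,"y":-40,"z":0,"hand":1},{"ax":0,"ay":0,"az":0,"x":0,"y":-40,"z":0,"hand":1},{"ax":0,"ay":0,"az":0,"x":0,"y":-20,"z":0,"hand":1}]'
python3 plan.py .4333 -.0381 .20 99.7
```

```text
time: 4.57
eef_pos: [0.5697, -0.2691, 0.2265]
tcp_rot: [0.459, 0.54, -0.54, -0.454]
contact_force: [1.1, -0.6, -0.1]
opening: 0.544
t4.6 p [ 0.5697 -0.2691  0.2265] th 99.6 tilt 0.4 F [ 1.1 -0.6 -0.1] op 0.544 q [-0.6   0.2   1.71 -0.    1.22 -2.34]
 turn ax,ay,az [ 0.0052 -0.0011 -0.0055] shift mm x 250.6 y(down) 26.5 z 95.5
```

```bash

python3 -m inch '[{"ax":0,"ay":0,"az":0,"x":15,"y":0,"z":6,"hand":1},{"ax":0,"ay":0,"az":0,"x":32,"y":0,"z":12,"hand":1},{"ax":0,"ay":0,"az":0,"x":36,"y":0,"z":14,"hand":1},{"ax":0,"ay":0,"az":0,"x":36,"y":0,"z":14,"hand":1},{"ax":0,"ay":0,"az":0,"x":36,"y":0,"z":14,"hand":1}]'|head -2
python3 -m inch '[{"ax":0,"ay":0,"az":0,"x":36,"y":5,"z":14,"hand":1},{"ax":0,"ay":0,"az":0,"x":32,"y":5,"z":12,"hand":1},{"ax":0,"ay":0,"az":0,"x":20,"y":5,"z":8,"hand":1},{"ax":0,"ay":0,"az":0,"x":7,"y":5,"z":2,"hand":1},{"ax":0,"ay":0,"az":0,"x":0,"y":0,"z":0,"hand":1}]'|head -2
python3 -m inch '[{"ax":0,"ay":0,"az":0,"x":0,"y":0,"z":0,"hand":1},{"ax":0,"ay":0,"az":0,"x":0,"y":0,"z":0,"hand":1}]'|head -2
python3 plan.py .4333 -.0381 .06 99.7;  python3 - <<'E'
from h import *
c=cam('wrist');save(c,'w2.png');np.save('w2.npy',c,allow_pickle=True)
E
```

```text
time: 4.98
eef_pos: [0.4817, -0.124, 0.2201]
time: 5.4
eef_pos: [0.4303, -0.0362, 0.1993]
time: 5.57
eef_pos: [0.4327, -0.0386, 0.201]
t5.6 p [ 0.4327 -0.0386  0.201 ] th 99.6 tilt 0.1 F [ 0.3  0.4 -1.4] op 0.546 q [-0.32 -0.23  2.18 -0.    1.19 -2.06]
 turn ax,ay,az [ 0.001  -0.0019 -0.0011] shift mm x 0.4 y(down) 141.0 z -0.6
```

View pics/w2.png

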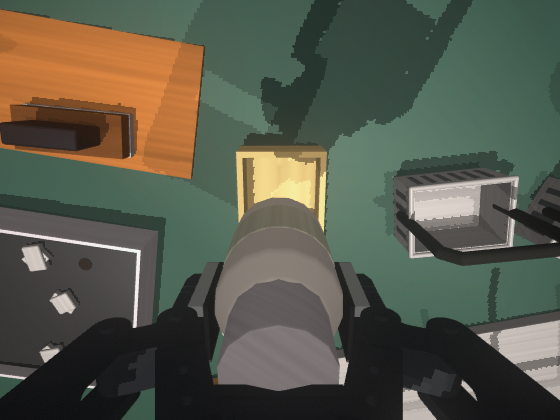

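```bash
python3 - <<'E'
from h import *
c=np.load('w2.npy',allow_pickle=True).item()
a=ray(c,237,147,.04);b=ray(c,328,146,.04);m=(a+b)/2;print(a,b,np.linalg.norm(a-b),m,'bay',m[:2]+.036*np.array([.9857,.1685]),ray(c,393,0,0.04))
E
```

```text
[ 0.39937563 -0.07854316  0.04      ] [ 0.38622642 -0.00578606  0.04      ] 0.07393576796694279 [ 0.39280102 -0.04216461  0.04      ] bay [ 0.42828622 -0.03609861] [0.27557224 0.01890611 0.04      ]
```

```bash

python3 -m inch '[{"ax":0,"ay":0,"az":0,"x":1,"y":20,"z":2,"hand":1},{"ax":0,"ay":0,"az":0,"x":0,"y":30,"z":0,"hand":1},{"ax":0,"ay":0,"az":0,"x":0,"y":25,"z":0,"hand":1},{"ax":0,"ay":0,"az":0,"x":0,"y":15,"z":0,"hand":1},{"ax":0,"ay":0,"az":0,"x":0,"y":10,"z":0,"hand":1}]'
python3 -m inch '[{"ax":0,"ay":0,"az":0,"x":0,"y":10,"z":0,"hand":1},{"ax":0,"ay":0,"az":0,"x":0,"y":10,"z":0,"hand":1},{"ax":0,"ay":0,"az":0,"x":0,"y":8,"z":0,"hand":1},{"ax":0,"ay":0,"az":0,"x":0,"y":6,"z":0,"hand":1},{"ax":0,"ay":0,"az":0,"x":0,"y":0,"z":0,"hand":1}]'
python3 -m inch '[{"ax":0,"ay":0,"az":0,"x":0,"y":4,"z":0,"hand":1},{"ax":0,"ay":0,"az":0,"x":0,"y":2,"z":0,"hand":1},{"ax":0,"ay":0,"az":0,"x":0,"y":0,"z":0,"hand":1},{"ax":0,"ay":0,"az":0,"x":0,"y":0,"z":0,"hand":1}]'
```

```text
time: 6.03
eef_pos: [0.4292, -0.0376, 0.0984]
tcp_rot: [-0.456, -0.539, 0.54, 0.458]
contact_force: [-0.3, -0.5, -1.8]
opening: 0.545
time: 6.45
eef_pos: [0.4292, -0.0368, 0.0653]
tcp_rot: [-0.456, -0.54, 0.54, 0.457]
contact_force: [-0.8, 0.6, -1.2]
opening: 0.548
time: 6.78
eef_pos: [0.4299, -0.0369, 0.0606]
tcp_rot: [0.456, 0.54, -0.54, -0.456]
contact_force: [0.1, 0.1, -1.7]
opening: 0.548
```

```bash

python3 -m inch '[{"ax":0,"ay":0,"az":0,"x":0,"y":2,"z":0,"hand":1},{"ax":0,"ay":0,"az":0,"x":0,"y":1,"z":0,"hand":1},{"ax":0,"ay":0,"az":0,"x":0,"y":0,"z":0,"hand":1},{"ax":0,"ay":0,"az":0,"x":0,"y":0,"z":0,"hand":1}]'
python3 -m inch '[{"ax":0,"ay":0,"az":0,"x":0,"y":0,"z":0,"hand":0.5},{"ax":0,"ay":0,"az":0,"x":0,"y":0,"z":0,"hand":-0.5},{"ax":0,"ay":0,"az":0,"x":0,"y":0,"z":0,"hand":-1},{"ax":0,"ay":0,"az":0,"x":0,"y":0,"z":0,"hand":-1},{"ax":0,"ay":0,"az":0,"x":0,"y":0,"z":0,"hand":-1}]'
python3 -m inch '[{"ax":0,"ay":0,"az":0,"x":0,"y":0,"z":0,"hand":-1},{"ax":0,"ay":0,"az":0,"x":0,"y":0,"z":0,"hand":-1},{"ax":0,"ay":0,"az":0,"x":0,"y":-5,"z":0,"hand":-1},{"ax":0,"ay":0,"az":0,"x":0,"y":-10,"z":0,"hand":-1},{"ax":0,"ay":0,"az":0,"x":0,"y":-20,"z":0,"hand":-1}]'
python3 -m inch '[{"ax":0,"ay":0,"az":0,"x":0,"y":-40,"z":0,"hand":-1},{"ax":0,"ay":0,"az":0,"x":0,"y":-40,"z":0,"hand":-1},{"ax":0,"ay":0,"az":0,"x":0,"y":-40,"z":0,"hand":-1},{"ax":0,"ay":0,"az":0,"x":0,"y":-20,"z":0,"hand":-1}]'
python3 plan.py .413 -.22 .22 -175; python3 plan.py .413 -.22 .22 5; python3 - <<'E'
from h import *
c=cam('top');np.save('top1.npy',c,allow_pickle=True);w=cam('wrist');np.save('w3.npy',w,allow_pickle=True)
cv2.imwrite('pics/m3.png',np.vstack([cv2.resize(c['img'][160:300,262:446],None,fx=3,fy=2.1),w['img'][:300,4:556]])[:,:,::-1]); 
E
```

```text
time: 7.12
eef_pos: [0.4297, -0.0369, 0.0574]
tcp_rot: [0.456, 0.54, -0.54, -0.456]
contact_force: [-0.3, -0.0, -1.1]
opening: 0.551
time: 7.53
eef_pos: [0.43, -0.037, 0.0576]
tcp_rot: [0.456, 0.54, -0.54, -0.456]
contact_force: [0.2, 1.0, 0.7]
opening: 0.999
time: 7.95
eef_pos: [0.4281, -0.0364, 0.0914]
tcp_rot: [-0.455, -0.54, 0.541, 0.458]
contact_force: [-0.2, -0.6, 1.2]
opening: 0.997
time: 8.28
eef_pos: [0.4316, -0.0374, 0.2392]
tcp_rot: [0.459, 0.542, -0.539, -0.453]
contact_force: [1.3, 0.1, 0.2]
opening: 1.001
t8.3 p [ 0.4316 -0.0374  0.2392] th 99.6 tilt 0.6 F [1.3 0.1 0.2] op 1.001 q [-0.32 -0.28  2.15  0.    1.26 -2.06]
 turn ax,ay,az [ 0.0035 -1.4897 -0.01  ] shift mm x 34.5 y(down) 19.2 z 180.3
t8.3 p [ 0.4316 -0.0374  0.2392] th 99.6 tilt 0.6 F [1.3 0.1 0.2] op 1.001 q [-0.32 -0.28  2.15  0.    1.26 -2.06]
 turn ax,ay,az [0.0102 1.6519 0.0036] shift mm x -34.5 y(down) 19.2 z -180.3
```

View pics/m3.png

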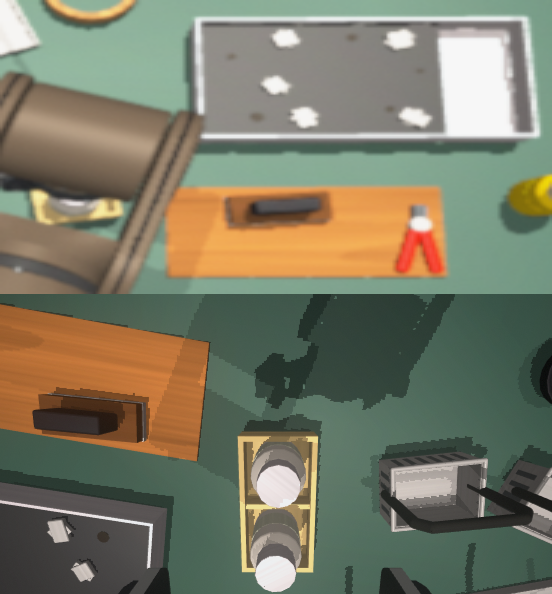

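Flux is upright in the free bay, next to bottle2. Scraper next.

```bash

T='{"ax":0,"ay":0.11,"az":0,"x":0,"y":0,"z":0,"hand":-1}'; :
python3 -m inch '[{"ax":0,"ay":0.11,"az":0,"x":0,"y":0,"z":0,"hand":-1},{"ax":0,"ay":0.11,"az":0,"x":0,"y":0,"z":0,"hand":-1},{"ax":0,"ay":0.11,"az":0,"x":0,"y":0,"z":0,"hand":-1},{"ax":0,"ay":0.11,"az":0,"x":0,"y":0,"z":0,"hand":-1},{"ax":0,"ay":0.11,"az":0,"x":0,"y":0,"z":0,"hand":-1}]'|head -1
python3 -m inch '[{"ax":0,"ay":0.11,"az":0,"x":0,"y":0,"z":0,"hand":-1},{"ax":0,"ay":0.11,"az":0,"x":0,"y":0,"z":0,"hand":-1},{"ax":0,"ay":0.11,"az":0,"x":0,"y":0,"z":0,"hand":-1},{"ax":0,"ay":0.11,"az":0,"x":0,"y":0,"z":0,"hand":-1},{"ax":0,"ay":0.11,"az":0,"x":0,"y":0,"z":0,"hand":-1}]'|head -1
python3 -m inch '[{"ax":0,"ay":0.11,"az":0,"x":0,"y":0,"z":0,"hand":-1},{"ax":0,"ay":0.11,"az":0,"x":0,"y":0,"z":0,"hand":-1},{"ax":0,"ay":0.11,"az":0,"x":0,"y":0,"z":0,"hand":-1},{"ax":0,"ay":0.11,"az":0,"x":0,"y":0,"z":0,"hand":-1},{"ax":0,"ay":0.11,"az":0,"x":0,"y":0,"z":0,"hand":-1}]'|head -1
python3 -m inch '[{"ax":0,"ay":0,"az":0,"x":-7,"y":0,"z":-25,"hand":-1},{"ax":0,"ay":0,"az":0,"x":-7,"y":0,"z":-40,"hand":-1},{"ax":0,"ay":0,"az":0,"x":-7,"y":0,"z":-40,"hand":-1},{"ax":0,"ay":0,"az":0,"x":-7,"y":0,"z":-40,"hand":-1},{"ax":0,"ay":0,"az":0,"x":-7,"y":0,"z":-35,"hand":-1}]' |head -1
python3 -m inch '[{"ax":0,"ay":0,"az":0,"x":0,"y":0,"z":0,"hand":-1},{"ax":0,"ay":0,"az":0,"x":0,"y":0,"z":0,"hand":-1}]'|head -1
python3 plan.py .4122 -.22 .042 5; python3 - <<'E'
from h import *
c=cam('wrist');save(c,'w4.png');np.save('w4.npy',c,allow_pickle=True)
E
```

```text
time: 8.8
time: 9.22
time: 9.63
time: 10.05
time: 10.22
t10.2 p [ 0.4099 -0.2203  0.2312] th 4.9 tilt 0.2 F [-0.6 -0.2 -0.1] op 1.000 q [-0.71 -0.18  2.08  0.    1.24 -0.8 ]
 turn ax,ay,az [-0.0021 -0.0021 -0.0017] shift mm x 2.4 y(down) 189.2 z 0.1
```

View pics/w4.png

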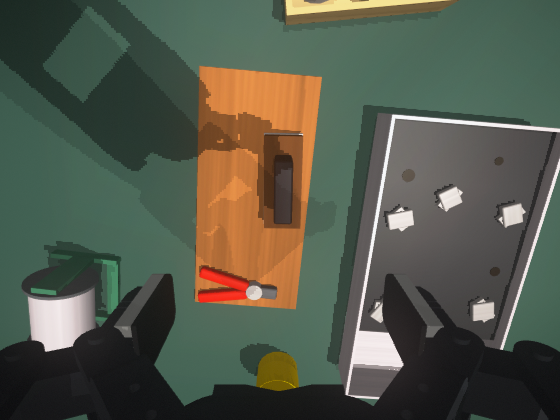

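```bash
python3 - <<'E'
from h import *
c=np.load('w4.npy',allow_pickle=True).item()
P=[ray(c,u,v,.029) for u,v in[(264,135),(302,134),(300,228),(263,228)]];print(np.mean(P,0),c['cx'])
d=P[2]+P[3]-P[0]-P[1];print(np.degrees(np.arctan2(d[1],d[0])),np.linalg.norm(P[1]-P[0]),np.linalg.norm(P[3]-P[0]))
E
```

```text
[ 0.41219077 -0.22038974  0.029     ] 278.4234776719473
-85.81422998510669 0.03489679428146382 0.09075500687514425
```

```bash

python3 -m inch '[{"ax":0,"ay":0,"az":0,"x":2,"y":20,"z":0,"hand":-1},{"ax":0,"ay":0,"az":0,"x":0,"y":40,"z":0,"hand":-1},{"ax":0,"ay":0,"az":0,"x":0,"y":40,"z":0,"hand":-1},{"ax":0,"ay":0,"az":0,"x":0,"y":35,"z":0,"hand":-1},{"ax":0,"ay":0,"az":0,"x":0,"y":25,"z":0,"hand":-1}]' 100| head -2
python3 -m inch '[{"ax":0,"ay":0,"az":0,"x":0,"y":15,"z":0,"hand":-1},{"ax":0,"ay":0,"az":0,"x":0,"y":10,"z":0,"hand":-1},{"ax":0,"ay":0,"az":0,"x":0,"y":4,"z":0,"hand":-1},{"ax":0,"ay":0,"az":0,"x":0,"y":0,"z":0,"hand":-1},{"ax":0,"ay":0,"az":0,"x":0,"y":0,"z":0,"hand":-1}]'|head -2
python3 plan.py .4122 -.2202 .042 4.6
python3 -m inch '[{"ax":0,"ay":0,"az":0,"x":0,"y":0,"z":0,"hand":0},{"ax":0,"ay":0,"az":0,"x":0,"y":0,"z":0,"hand":0.4},{"ax":0,"ay":0,"az":0,"x":0,"y":0,"z":0,"hand":1},{"ax":0,"ay":0,"az":0,"x":0,"y":0,"z":0,"hand":1},{"ax":0,"ay":0,"az":0,"x":0,"y":0,"z":0,"hand":1}]' 
python3 -m inch '[{"ax":0,"ay":0,"az":0,"x":0,"y":0,"z":0,"hand":1},{"ax":0,"ay":0,"az":0,"x":0,"y":0,"z":0,"hand":1},{"ax":0,"ay":0,"az":0,"x":0,"y":0,"z":0,"hand":1}]' 
```

```text
time: 10.68
eef_pos: [0.4112, -0.2157, 0.0688]
time: 11.1
eef_pos: [0.4136, -0.2191, 0.0443]
t11.1 p [ 0.4136 -0.2191  0.0443] th 5.2 tilt 0.1 F [0.4 0.8 0.5] op 0.998 q [-0.7   0.1   2.2   0.    0.84 -0.79]
 turn ax,ay,az [0.0011 0.0096 0.0012] shift mm x -1.5 y(down) 2.3 z -1.0
time: 11.52
eef_pos: [0.413, -0.2193, 0.0437]
tcp_rot: [0.707, 0.032, -0.031, -0.706]
contact_force: [0.3, 0.3, -0.1]
opening: 0.298
time: 11.77
eef_pos: [0.4131, -0.2194, 0.0438]
tcp_rot: [0.707, 0.032, -0.031, -0.706]
contact_force: [0.6, 0.2, 2.9]
opening: 0.169
```

```bash

python3 -m inch '[{"ax":0,"ay":0,"az":0,"x":0,"y":-10,"z":0,"hand":1},{"ax":0,"ay":0,"az":0,"x":0,"y":-30,"z":0,"hand":1},{"ax":0,"ay":0,"az":0,"x":0,"y":-35,"z":0,"hand":1},{"ax":0,"ay":-0.10,"az":0,"x":0,"y":-25,"z":0,"hand":1},{"ax":0,"ay":-0.115,"az":0,"x":0,"y":-5,"z":0,"hand":1}]'|head -2
python3 -m inch '[{"ax":0,"ay":-0.115,"az":0,"x":0,"y":0,"z":0,"hand":1},{"ax":0,"ay":-0.115,"az":0,"x":0,"y":0,"z":0,"hand":1},{"ax":0,"ay":-0.115,"az":0,"x":0,"y":0,"z":0,"hand":1},{"ax":0,"ay":-0.115,"az":0,"x":0,"y":0,"z":0,"hand":1},{"ax":0,"ay":-0.115,"az":0,"x":0,"y":0,"z":0,"hand":1}]'|head -2
python3 -m inch '[{"ax":0,"ay":-0.115,"az":0,"x":0,"y":0,"z":0,"hand":1},{"ax":0,"ay":-0.115,"az":0,"x":0,"y":0,"z":0,"hand":1},{"ax":0,"ay":-0.115,"az":0,"x":0,"y":0,"z":0,"hand":1},{"ax":0,"ay":-0.115,"az":0,"x":0,"y":0,"z":0,"hand":1},{"ax":0,"ay":-0.115,"az":0,"x":0,"y":0,"z":0,"hand":1}]'
python3 -m inch '[{"ax":0,"ay":-0.115,"az":0,"x":0,"y":0,"z":0,"hand":1},{"ax":0,"ay":0,"az":0,"x":0,"y":0,"z":0,"hand":1}]'
python3 plan.py .606 -.174 .12 90;
```

```text
time: 12.18
eef_pos: [0.415, -0.2208, 0.1538]
time: 12.6
eef_pos: [0.4123, -0.2186, 0.1482]
time: 13.02
eef_pos: [0.4123, -0.2187, 0.1481]
tcp_rot: [-0.527, -0.471, 0.472, 0.527]
contact_force: [0.4, -1.3, -1.7]
opening: 0.169
time: 13.18
eef_pos: [0.4124, -0.2187, 0.1481]
tcp_rot: [-0.5, -0.5, 0.5, 0.5]
contact_force: [-0.1, 0.1, -1.3]
opening: 0.17
t13.2 p [ 0.4124 -0.2187  0.1481] th 90.0 tilt 0.1 F [-0.1  0.1 -1.3] op 0.170 q [-0.71 -0.08  2.16  0.    1.07 -2.28]
 turn ax,ay,az [-0.0008  0.0001  0.0007] shift mm x 44.7 y(down) 28.1 z -193.6
```

```bash

python3 -m inch '[{"ax":0,"ay":0,"az":0,"x":8,"y":0,"z":-25,"hand":1},{"ax":0,"ay":0,"az":0,"x":9,"y":0,"z":-38,"hand":1},{"ax":0,"ay":0,"az":0,"x":9,"y":0,"z":-40,"hand":1},{"ax":0,"ay":0,"az":0,"x":9,"y":0,"z":-38,"hand":1},{"ax":0,"ay":0,"az":0,"x":8,"y":0,"z":-32,"hand":1}]'|head -2
python3 -m inch '[{"ax":0,"ay":0,"az":0,"x":2,"y":10,"z":-15,"hand":1},{"ax":0,"ay":0,"az":0,"x":0,"y":10,"z":-5,"hand":1},{"ax":0,"ay":0,"az":0,"x":0,"y":8,"z":0,"hand":1},{"ax":0,"ay":0,"az":0,"x":0,"y":0,"z":0,"hand":1},{"ax":0,"ay":0,"az":0,"x":0,"y":0,"z":0,"hand":1}]'|head -2
python3 plan.py .606 -.174 .0755 90; python3 - <<'E'
from h import *
c=cam('top');save(c,'t5.png');np.save('t5.npy',c,allow_pickle=True)
w=cam('wrist');cv2.imwrite('pics/w5.png',np.vstack([cv2.resize(c['img'][160:300,300:446],None,fx=3.5,fy=2.1),w['img'][:300,24:535]])[:,:,::-1])
np.save('w5.npy',w,allow_pickle=True)
E
```

```text
time: 13.6
eef_pos: [0.5879, -0.1755, 0.1482]
time: 14.02
eef_pos: [0.6038, -0.1743, 0.1187]
t14.0 p [ 0.6038 -0.1743  0.1187] th 89.8 tilt 0.2 F [ 0.1 -0.7 -0.7] op 0.176 q [-0.44  0.31  1.78 -0.    1.05 -2.01]
 turn ax,ay,az [-0.0038 -0.0034  0.0015] shift mm x 0.3 y(down) 43.2 z -2.2
```

View pics/w5.png

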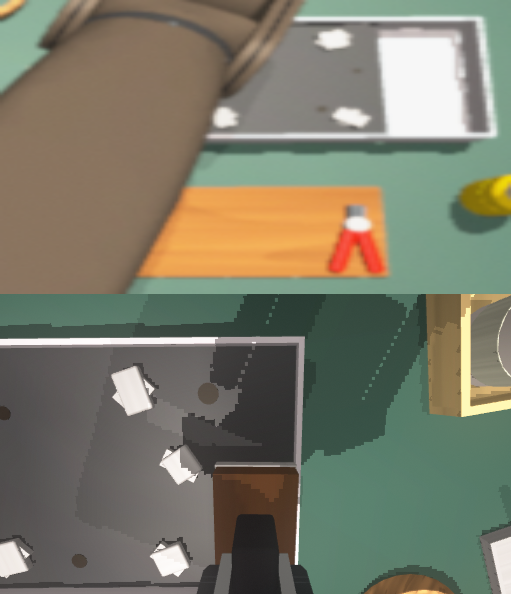

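```bash

python3 -m inch '[{"ax":0,"ay":0,"az":0,"x":0,"y":12,"z":2,"hand":1},{"ax":0,"ay":0,"az":0,"x":0,"y":13,"z":0,"hand":1},{"ax":0,"ay":0,"az":0,"x":0,"y":9,"z":0,"hand":1},{"ax":0,"ay":0,"az":0,"x":0,"y":5,"z":0,"hand":1},{"ax":0,"ay":0,"az":0,"x":0,"y":0,"z":0,"hand":1}]'
python3 -m inch '[{"ax":0,"ay":0,"az":0,"x":0,"y":2,"z":0,"hand":1},{"ax":0,"ay":0,"az":0,"x":0,"y":0,"z":0,"hand":1},{"ax":0,"ay":0,"az":0,"x":0,"y":0,"z":0,"hand":1}]'
python3 plan.py .601 -.174 .0755 90
```

```text
time: 14.53
eef_pos: [0.6023, -0.1738, 0.0786]
tcp_rot: [-0.499, -0.499, 0.5, 0.502]
contact_force: [0.5, -0.0, -2.1]
opening: 0.171
time: 14.78
eef_pos: [0.6043, -0.1746, 0.0798]
tcp_rot: [0.501, 0.5, -0.499, -0.5]
contact_force: [0.5, 0.2, -1.5]
opening: 0.171
t14.8 p [ 0.6043 -0.1746  0.0798] th 89.9 tilt 0.1 F [ 0.5  0.2 -1.5] op 0.171 q [-0.44  0.36  1.8  -0.    0.98 -2.01]
 turn ax,ay,az [ 0.0008 -0.0017 -0.0004] shift mm x 0.6 y(down) 4.3 z 3.3
```

```bash

python3 -m inch '[{"ax":0,"ay":0,"az":0,"x":0,"y":3,"z":3,"hand":1},{"ax":0,"ay":0,"az":0,"x":0,"y":1,"z":0,"hand":1},{"ax":0,"ay":0,"az":0,"x":0,"y":0,"z":0,"hand":1},{"ax":0,"ay":0,"az":0,"x":0,"y":0,"z":0,"hand":1},{"ax":0,"ay":0,"az":0,"x":0,"y":0,"z":0,"hand":1}]'
python3 plan.py .601 -.376 .0755 90
```

```text
time: 15.2
eef_pos: [0.601, -0.1745, 0.0755]
tcp_rot: [0.501, 0.5, -0.5, -0.5]
contact_force: [-0.4, 0.6, -1.5]
opening: 0.173
t15.2 p [ 0.601  -0.1745  0.0755] th 89.9 tilt 0.0 F [-0.4  0.6 -1.5] op 0.173 q [-0.44  0.36  1.81 -0.    0.97 -2.01]
 turn ax,ay,az [ 0.0002 -0.0018 -0.0001] shift mm x -201.5 y(down) -0.0 z -0.0
```

```bash

python3 -m inch '[{"ax":0,"ay":0,"az":0,"x":-5,"y":0,"z":0,"hand":1},{"ax":0,"ay":0,"az":0,"x":-8,"y":0,"z":0,"hand":1},{"ax":0,"ay":0,"az":0,"x":-10,"y":0,"z":0,"hand":1},{"ax":0,"ay":0,"az":0,"x":-10,"y":0,"z":0,"hand":1},{"ax":0,"ay":0,"az":0,"x":-10,"y":0,"z":0,"hand":1}]'
python3 -m inch '[{"ax":0,"ay":0,"az":0,"x":-10,"y":0,"z":0,"hand":1},{"ax":0,"ay":0,"az":0,"x":-10,"y":0,"z":0,"hand":1},{"ax":0,"ay":0,"az":0,"x":-10,"y":0,"z":0,"hand":1},{"ax":0,"ay":0,"az":0,"x":-10,"y":0,"z":0,"hand":1},{"ax":0,"ay":0,"az":0,"x":-10,"y":0,"z":0,"hand":1}]'
python3 -m inch '[{"ax":0,"ay":0,"az":0,"x":-10,"y":0,"z":0,"hand":1},{"ax":0,"ay":0,"az":0,"x":-10,"y":0,"z":0,"hand":1},{"ax":0,"ay":0,"az":0,"x":-10,"y":0,"z":0,"hand":1},{"ax":0,"ay":0,"az":0,"x":-10,"y":0,"z":0,"hand":1},{"ax":0,"ay":0,"az":0,"x":-10,"y":0,"z":0,"hand":1}]'
python3 -m inch '[{"ax":0,"ay":0,"az":0,"x":-10,"y":0,"z":0,"hand":1},{"ax":0,"ay":0,"az":0,"x":-10,"y":0,"z":0,"hand":1},{"ax":0,"ay":0,"az":0,"x":-10,"y":0,"z":0,"hand":1},{"ax":0,"ay":0,"az":0,"x":-10,"y":0,"z":0,"hand":1},{"ax":0,"ay":0,"az":0,"x":-10,"y":0,"z":0,"hand":1}]'
python3 -m inch '[{"ax":0,"ay":0,"az":0,"x":-8,"y":0,"z":0,"hand":1},{"ax":0,"ay":0,"az":0,"x":0,"y":0,"z":0,"hand":1},{"ax":0,"ay":0,"az":0,"x":0,"y":0,"z":0,"hand":1}]'
python3 plan.py .552 -.174 .0755 90
```

```text
time: 15.62
eef_pos: [0.6009, -0.2189, 0.0755]
tcp_rot: [0.501, 0.499, -0.499, -0.5]
contact_force: [0.3, -0.1, -0.7]
opening: 0.174
time: 16.03
eef_pos: [0.6007, -0.2685, 0.0753]
tcp_rot: [-0.5, -0.5, 0.5, 0.501]
contact_force: [0.3, 0.3, -1.8]
opening: 0.173
time: 16.45
eef_pos: [0.6007, -0.3184, 0.0753]
tcp_rot: [-0.5, -0.5, 0.5, 0.5]
contact_force: [-0.1, 0.5, -0.3]
opening: 0.169
time: 16.87
eef_pos: [0.6006, -0.3686, 0.0753]
tcp_rot: [0.501, 0.499, -0.5, -0.5]
contact_force: [-0.4, 1.2, -1.3]
opening: 0.169
time: 17.12
eef_pos: [0.6005, -0.3759, 0.0753]
tcp_rot: [-0.501, -0.499, 0.499, 0.501]
contact_force: [-0.2, 0.2, -2.5]
opening: 0.173
t17.1 p [ 0.6005 -0.3759  0.0753] th 89.9 tilt 0.0 F [-0.2  0.2 -2.5] op 0.173 q [-0.7   0.52  1.59  0.    1.03 -2.27]
 turn ax,ay,az [-0.     -0.0025  0.0002] shift mm x 201.9 y(down) -0.2 z 48.5
```

```bash

python3 -m inch '[{"ax":0,"ay":0,"az":0,"x":0,"y":-15,"z":0,"hand":1},{"ax":0,"ay":0,"az":0,"x":5,"y":-20,"z":0,"hand":1},{"ax":0,"ay":0,"az":0,"x":25,"y":-10,"z":5,"hand":1},{"ax":0,"ay":0,"az":0,"x":35,"y":0,"z":10,"hand":1},{"ax":0,"ay":0,"az":0,"x":38,"y":0,"z":10,"hand":1}]'|head -2
python3 -m inch '[{"ax":0,"ay":0,"az":0,"x":38,"y":0,"z":10,"hand":1},{"ax":0,"ay":0,"az":0,"x":35,"y":0,"z":10,"hand":1},{"ax":0,"ay":0,"az":0,"x":20,"y":0,"z":3,"hand":1},{"ax":0,"ay":0,"az":0,"x":5,"y":0,"z":0,"hand":1},{"ax":0,"ay":0,"az":0,"x":0,"y":0,"z":0,"hand":1}]'
python3 plan.py .552 -.174 .0755 90
python3 - <<'E'
from h import *
w=cam('wrist');s=cam('scene')
cv2.imwrite('pics/w6.png',np.hstack([w['img'],cv2.resize(s['img'][250:360,125:295],None,fx=1.4,fy=3.818)[:420]])[:,:,::-1])
E
```

```text
time: 17.53
eef_pos: [0.5766, -0.2725, 0.1234]
time: 17.95
eef_pos: [0.5531, -0.1725, 0.1216]
tcp_rot: [0.5, 0.501, -0.5, -0.499]
contact_force: [0.8, 0.5, -1.5]
opening: 0.173
t17.9 p [ 0.5531 -0.1725  0.1216] th 90.1 tilt 0.1 F [ 0.8  0.5 -1.5] op 0.173 q [-0.48  0.21  1.91  0.    1.03 -2.05]
 turn ax,ay,az [ 0.0012  0.0014 -0.0006] shift mm x -1.5 y(down) 46.1 z 1.1
```

View pics/w6.png

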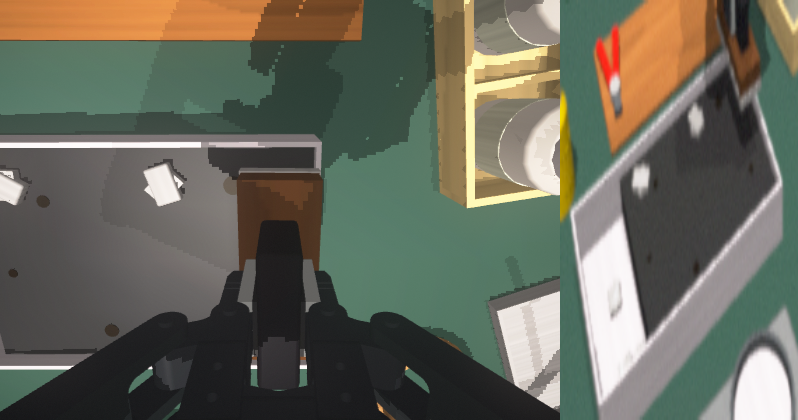

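Three chips are off and two remain by the robot-side lip. Second pass at x=.556.

```bash

python3 -m inch '[{"ax":0,"ay":0,"az":0,"x":-1,"y":14,"z":-3,"hand":1},{"ax":0,"ay":0,"az":0,"x":0,"y":15,"z":0,"hand":1},{"ax":0,"ay":0,"az":0,"x":0,"y":9,"z":0,"hand":1},{"ax":0,"ay":0,"az":0,"x":0,"y":4,"z":0,"hand":1},{"ax":0,"ay":0,"az":0,"x":0,"y":0,"z":0,"hand":1}]'
python3 -m inch '[{"ax":0,"ay":0,"az":0,"x":0,"y":0,"z":0,"hand":1},{"ax":0,"ay":0,"az":0,"x":0,"y":0,"z":0,"hand":1},{"ax":0,"ay":0,"az":0,"x":0,"y":0,"z":0,"hand":1}]'
python3 plan.py .556 -.376 .0755 90
```

```text
time: 18.47
eef_pos: [0.5552, -0.1759, 0.077]
tcp_rot: [-0.5, -0.499, 0.5, 0.502]
contact_force: [0.5, 0.2, -0.9]
opening: 0.172
time: 18.72
eef_pos: [0.5566, -0.1758, 0.0793]
tcp_rot: [0.501, 0.5, -0.499, -0.5]
contact_force: [0.2, 0.1, -2.1]
opening: 0.171
t18.7 p [ 0.5566 -0.1758  0.0793] th 89.9 tilt 0.1 F [ 0.2  0.1 -2.1] op 0.171 q [-0.48  0.27  1.92 -0.    0.95 -2.05]
 turn ax,ay,az [ 0.0016 -0.0019 -0.0009] shift mm x -200.2 y(down) 3.8 z 0.6
```

```bash

python3 -m inch '[{"ax":0,"ay":0,"az":0,"x":0,"y":2,"z":0,"hand":1},{"ax":0,"ay":0,"az":0,"x":0,"y":2,"z":0,"hand":1},{"ax":0,"ay":0,"az":0,"x":0,"y":0,"z":0,"hand":1},{"ax":0,"ay":0,"az":0,"x":-4,"y":0,"z":0,"hand":1},{"ax":0,"ay":0,"az":0,"x":-8,"y":0,"z":0,"hand":1}]'
python3 -m inch '[{"ax":0,"ay":0,"az":0,"x":-10,"y":0,"z":0,"hand":1},{"ax":0,"ay":0,"az":0,"x":-10,"y":0,"z":0,"hand":1},{"ax":0,"ay":0,"az":0,"x":-10,"y":0,"z":0,"hand":1},{"ax":0,"ay":0,"az":0,"x":-10,"y":0,"z":0,"hand":1},{"ax":0,"ay":0,"az":0,"x":-10,"y":0,"z":0,"hand":1}]'
python3 -m inch '[{"ax":0,"ay":0,"az":0,"x":-10,"y":0,"z":0,"hand":1},{"ax":0,"ay":0,"az":0,"x":-10,"y":0,"z":0,"hand":1},{"ax":0,"ay":0,"az":0,"x":-10,"y":0,"z":0,"hand":1},{"ax":0,"ay":0,"az":0,"x":-10,"y":0,"z":0,"hand":1},{"ax":0,"ay":0,"az":0,"x":-10,"y":0,"z":0,"hand":1}]'
python3 -m inch '[{"ax":0,"ay":0,"az":0,"x":-10,"y":0,"z":0,"hand":1},{"ax":0,"ay":0,"az":0,"x":-10,"y":0,"z":0,"hand":1},{"ax":0,"ay":0,"az":0,"x":-10,"y":0,"z":0,"hand":1},{"ax":0,"ay":0,"az":0,"x":-10,"y":0,"z":0,"hand":1},{"ax":0,"ay":0,"az":0,"x":-10,"y":0,"z":0,"hand":1}]'
python3 -m inch '[{"ax":0,"ay":0,"az":0,"x":-10,"y":0,"z":0,"hand":1},{"ax":0,"ay":0,"az":0,"x":-10,"y":0,"z":0,"hand":1},{"ax":0,"ay":0,"az":0,"x":-10,"y":0,"z":0,"hand":1},{"ax":0,"ay":0,"az":0,"x":-8,"y":0,"z":0,"hand":1},{"ax":0,"ay":0,"az":0,"x":0,"y":0,"z":0,"hand":1}]'
python3 -m inch '[{"ax":0,"ay":0,"az":0,"x":0,"y":0,"z":0,"hand":1},{"ax":0,"ay":0,"az":0,"x":0,"y":-15,"z":0,"hand":1},{"ax":0,"ay":0,"az":0,"x":5,"y":-30,"z":0,"hand":1},{"ax":0,"ay":0,"az":0,"x":20,"y":-30,"z":20,"hand":1},{"ax":0,"ay":0,"az":0,"x":30,"y":-10,"z":30,"hand":1}]'
python3 plan.py .4131 -.2194 .15 5.2
python3 - <<'E'
from h import *
w=cam('wrist');s=cam('scene')
cv2.imwrite('pics/w7.png',np.hstack([w['img'],cv2.resize(s['img'][250:360,125:295],None,fx=1.4,fy=3.818)[:420]])[:,:,::-1])
E
```

```text
time: 19.13
eef_pos: [0.5562, -0.1867, 0.0748]
tcp_rot: [-0.5, -0.5, 0.499, 0.5]
contact_force: [-0.0, 2.0, 0.3]
opening: 0.176
time: 19.55
eef_pos: [0.556, -0.2385, 0.0748]
tcp_rot: [0.501, 0.5, -0.499, -0.501]
contact_force: [0.3, 3.9, 4.4]
opening: 0.173
time: 19.97
eef_pos: [0.5559, -0.2884, 0.0748]
tcp_rot: [-0.501, -0.5, 0.499, 0.501]
contact_force: [-0.4, 4.3, 5.3]
opening: 0.174
time: 20.38
eef_pos: [0.5557, -0.3382, 0.0748]
tcp_rot: [-0.5, -0.5, 0.499, 0.501]
contact_force: [-0.2, 4.0, 5.7]
opening: 0.171
time: 20.8
eef_pos: [0.5554, -0.3781, 0.0748]
tcp_rot: [0.502, 0.499, -0.5, -0.5]
contact_force: [-0.4, -1.3, 4.2]
opening: 0.175
time: 21.22
eef_pos: [0.5093, -0.3241, 0.164]
tcp_rot: [0.504, 0.5, -0.499, -0.497]
contact_force: [0.9, -0.5, 0.5]
opening: 0.176
t21.2 p [ 0.5093 -0.3241  0.164 ] th 89.9 tilt 0.5 F [ 0.9 -0.5  0.5] op 0.176 q [-0.73  0.2   1.83 -0.    1.1  -2.3 ]
 turn ax,ay,az [ 1.030e-02  1.478e+00 -3.000e-04] shift mm x -86.3 y(down) 14.0 z 113.0
```

View pics/w7.png

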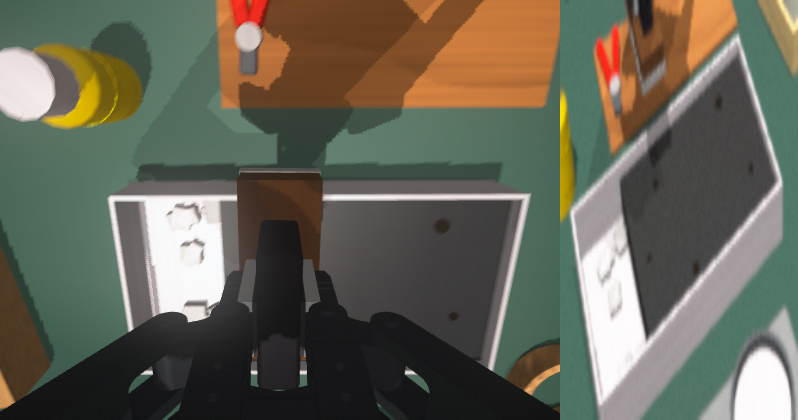

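```bash

python3 -m inch '[{"ax":0,"ay":0,"az":0,"x":20,"y":0,"z":18,"hand":1},{"ax":0,"ay":0,"az":0,"x":28,"y":0,"z":26,"hand":1},{"ax":0,"ay":0,"az":0,"x":28,"y":0,"z":26,"hand":1},{"ax":0,"ay":0,"az":0,"x":20,"y":0,"z":18,"hand":1},{"ax":0,"ay":0.11,"az":0,"x":9,"y":0,"z":8,"hand":1}]'|head -2
python3 -m inch '[{"ax":0,"ay":0.114,"az":0,"x":0,"y":0,"z":0,"hand":1},{"ax":0,"ay":0.114,"az":0,"x":0,"y":0,"z":0,"hand":1},{"ax":0,"ay":0.114,"az":0,"x":0,"y":0,"z":0,"hand":1},{"ax":0,"ay":0.114,"az":0,"x":0,"y":0,"z":0,"hand":1},{"ax":0,"ay":0.114,"az":0,"x":0,"y":0,"z":0,"hand":1}]'|head -2
python3 -m inch '[{"ax":0,"ay":0.114,"az":0,"x":0,"y":0,"z":0,"hand":1},{"ax":0,"ay":0.114,"az":0,"x":0,"y":0,"z":0,"hand":1},{"ax":0,"ay":0.114,"az":0,"x":0,"y":0,"z":0,"hand":1},{"ax":0,"ay":0.114,"az":0,"x":0,"y":0,"z":0,"hand":1},{"ax":0,"ay":0.114,"az":0,"x":0,"y":0,"z":0,"hand":1}]'|head -2
python3 -m inch '[{"ax":0,"ay":0.114,"az":0,"x":0,"y":0,"z":0,"hand":1},{"ax":0,"ay":0.114,"az":0,"x":0,"y":0,"z":0,"hand":1},{"ax":0,"ay":0,"az":0,"x":0,"y":0,"z":0,"hand":1}]'|head -2
python3 plan.py .405 -.2194 .0438 5.2
```

```text
time: 21.73
eef_pos: [0.4081, -0.213, 0.157]
time: 22.15
eef_pos: [0.4106, -0.2159, 0.1582]
time: 22.57
eef_pos: [0.4107, -0.2159, 0.1582]
time: 22.82
eef_pos: [0.4107, -0.2159, 0.1582]
t22.8 p [ 0.4107 -0.2159  0.1582] th 5.1 tilt 0.1 F [ 1.1  1.2 -2.3] op 0.174 q [-0.7  -0.1   2.15 -0.    1.09 -0.79]
 turn ax,ay,az [-0.001  -0.0013 -0.0013] shift mm x -6.0 y(down) 114.4 z -2.9
```

Lowering to the board (I aim 8 mm further in from its edge), 114 mm down.

```bash

python3 -m inch '[{"ax":0,"ay":0,"az":0,"x":-5,"y":20,"z":0,"hand":1},{"ax":0,"ay":0,"az":0,"x":0,"y":30,"z":0,"hand":1},{"ax":0,"ay":0,"az":0,"x":0,"y":25,"z":0,"hand":1},{"ax":0,"ay":0,"az":0,"x":0,"y":15,"z":0,"hand":1},{"ax":0,"ay":0,"az":0,"x":0,"y":12,"z":0,"hand":1}]'|head -2
python3 -m inch '[{"ax":0,"ay":0,"az":0,"x":0,"y":4,"z":0,"hand":1},{"ax":0,"ay":0,"az":0,"x":0,"y":0,"z":0,"hand":1},{"ax":0,"ay":0,"az":0,"x":0,"y":0,"z":0,"hand":1},{"ax":0,"ay":0,"az":0,"x":0,"y":0,"z":0,"hand":1}]'
python3 plan.py .405 -.2194 .0438 5.2
```

```text
time: 23.23
eef_pos: [0.4048, -0.2157, 0.0545]
time: 23.57
eef_pos: [0.4069, -0.2174, 0.0539]
tcp_rot: [0.707, 0.033, -0.032, -0.706]
contact_force: [0.8, -0.9, -0.8]
opening: 0.175
t23.6 p [ 0.4069 -0.2174  0.0539] th 5.3 tilt 0.1 F [ 0.8 -0.9 -0.8] op 0.175 q [-0.71  0.07  2.22 -0.    0.86 -0.8 ]
 turn ax,ay,az [0.0015 0.0012 0.0014] shift mm x -2.1 y(down) 10.1 z -1.8
```

```bash

python3 -m inch '[{"ax":0,"ay":0,"az":0,"x":0,"y":5,"z":0,"hand":1},{"ax":0,"ay":0,"az":0,"x":0,"y":4,"z":0,"hand":1},{"ax":0,"ay":0,"az":0,"x":0,"y":1,"z":0,"hand":1},{"ax":0,"ay":0,"az":0,"x":0,"y":0,"z":0,"hand":1},{"ax":0,"ay":0,"az":0,"x":0,"y":0,"z":0,"hand":1}]'
python3 -m inch '[{"ax":0,"ay":0,"az":0,"x":0,"y":0,"z":0,"hand":0.5},{"ax":0,"ay":0,"az":0,"x":0,"y":0,"z":0,"hand":0},{"ax":0,"ay":0,"az":0,"x":0,"y":0,"z":0,"hand":-0.5},{"ax":0,"ay":0,"az":0,"x":0,"y":0,"z":0,"hand":-1},{"ax":0,"ay":0,"az":0,"x":0,"y":0,"z":0,"hand":-1}]' 60
python3 -m inch '[{"ax":0,"ay":0,"az":0,"x":0,"y":-5,"z":0,"hand":-1},{"ax":0,"ay":0,"az":0,"x":0,"y":-30,"z":0,"hand":-1},{"ax":0,"ay":0,"az":0,"x":0,"y":-40,"z":0,"hand":-1},{"ax":0,"ay":0,"az":0,"x":0,"y":-40,"z":0,"hand":-1},{"ax":0,"ay":0,"az":0,"x":0,"y":-40,"z":0,"hand":-1}]'
python3 -m inch '[{"ax":0,"ay":0,"az":0,"x":0,"y":-40,"z":0,"hand":-1},{"ax":0,"ay":0,"az":0,"x":0,"y":-40,"z":0,"hand":-1},{"ax":0,"ay":0,"az":0,"x":0,"y":0,"z":0,"hand":-1}]'
for a in 5 -175;do python3 plan.py .42 .13 .27 $a;done
python3 - <<'E'
from h import *
w=cam('wrist');np.save('w8.npy',w,allow_pickle=True);s=cam('top');np.save('t8.npy',s,allow_pickle=True)
cv2.imwrite('pics/w8.png',np.hstack([w['img'][:,100:],cv2.resize(s['img'][112:280,105:290],None,fx=1.8,fy=2.5)])[:,:,::-1])
E
```

```text
time: 23.98
eef_pos: [0.4068, -0.2173, 0.0438]
tcp_rot: [0.707, 0.033, -0.032, -0.706]
contact_force: [-0.6, 1.3, 5.3]
opening: 0.17
time: 24.4
eef_pos: [0.406, -0.2167, 0.0427]
tcp_rot: [-0.706, -0.032, 0.032, 0.706]
contact_force: [-0.5, 0.9, -0.8]
opening: 0.805
time: 24.82
eef_pos: [0.4057, -0.2164, 0.1996]
tcp_rot: [-0.706, -0.032, 0.032, 0.707]
contact_force: [0.1, -0.8, -0.6]
opening: 0.997
time: 25.07
eef_pos: [0.4092, -0.2193, 0.2884]
tcp_rot: [0.711, 0.037, -0.028, -0.702]
contact_force: [-0.8, -0.1, 0.5]
opening: 0.995
t25.1 p [ 0.4092 -0.2193  0.2884] th 5.2 tilt 1.0 F [-0.8 -0.1  0.5] op 0.995 q [-0.71 -0.24  2.03 -0.    1.34 -0.8 ]
 turn ax,ay,az [0.0128 0.004  0.0124] shift mm x 41.2 y(down) 18.4 z 347.1
t25.1 p [ 0.4092 -0.2193  0.2884] th 5.2 tilt 1.0 F [-0.8 -0.1  0.5] op 0.995 q [-0.71 -0.24  2.03 -0.    1.34 -0.8 ]
 turn ax,ay,az [ 0.0195 -3.1375 -0.0201] shift mm x -41.2 y(down) 18.4 z -347.1
```

View pics/w8.png

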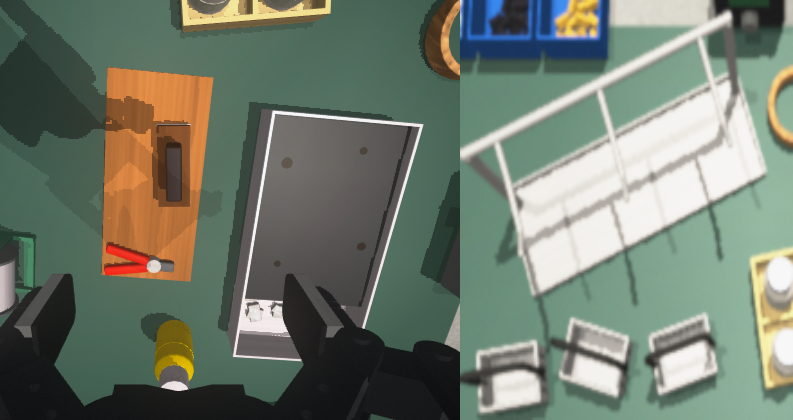

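Deck is clear, the scraper is upright on the board, and the cutters haven't moved. The baskets look where they were. Next I hover over the nearest one (bC).

```bash

python3 -m inch '[{"ax":0,"ay":-0.085,"az":0,"x":0,"y":0,"z":0,"hand":-1},{"ax":0,"ay":-0.085,"az":0,"x":0,"y":0,"z":0,"hand":-1},{"ax":0,"ay":0,"az":0,"x":14,"y":0,"z":25,"hand":-1},{"ax":0,"ay":0,"az":0,"x":15,"y":0,"z":36,"hand":-1},{"ax":0,"ay":0,"az":0,"x":15,"y":0,"z":36,"hand":-1}]'|head -2
python3 -m inch '[{"ax":0,"ay":0,"az":0,"x":15,"y":0,"z":36,"hand":-1},{"ax":0,"ay":0,"az":0,"x":15,"y":0,"z":36,"hand":-1},{"ax":0,"ay":0,"az":0,"x":14,"y":0,"z":36,"hand":-1},{"ax":0,"ay":0,"az":0,"x":5,"y":0,"z":38,"hand":-1},{"ax":0,"ay":0,"az":0,"x":4,"y":0,"z":38,"hand":-1}]'|head -2
python3 -m inch '[{"ax":0,"ay":0,"az":0,"x":4,"y":0,"z":36,"hand":-1},{"ax":0,"ay":0,"az":0,"x":4,"y":0,"z":20,"hand":-1},{"ax":0,"ay":0,"az":0,"x":0,"y":0,"z":0,"hand":-1},{"ax":0,"ay":0,"az":0,"x":0,"y":0,"z":0,"hand":-1}]'|head -2
python3 plan.py .422 .133 .114 15
python3 - <<'E'
from h import *
w=cam('wrist');np.save('w9.npy',w,allow_pickle=True);save(w,'w9.png')
E
```

```text
time: 25.58
eef_pos: [0.4227, -0.1108, 0.2755]
time: 26.0
eef_pos: [0.4261, 0.0815, 0.2756]
time: 26.33
eef_pos: [0.4195, 0.1365, 0.2759]
t26.3 p [0.4195 0.1365 0.2759] th 15.1 tilt 0.2 F [-0.1 -0.5  0. ] op 1.002 q [ 0.08 -0.28  2.08 -0.    1.34 -0.18]
 turn ax,ay,az [-0.0002  0.0021 -0.0037] shift mm x 1.5 y(down) 161.9 z -4.0
```

View pics/w9.png

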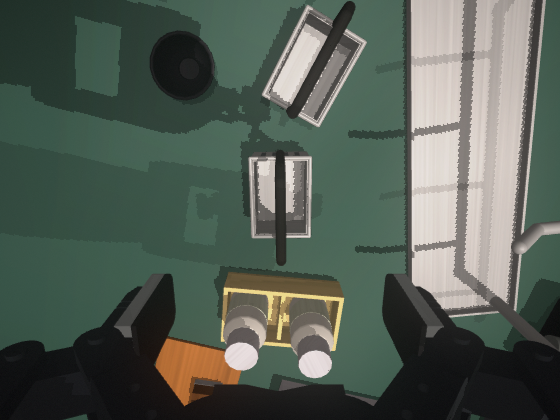

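```bash
python3 - <<'E'
from h import *
c=np.load('w9.npy',allow_pickle=True).item()
for n,P in(('C',[(281,264),(280,153)]),('B',[(293,114),(350,4)])):
    a,b=[ray(c,u,v,.12) for u,v in P];d=b-a;print(n,a,b,np.linalg.norm(d),(a+b)/2,np.degrees(np.arctan2(d[1],d[0])))
for n,p,t in(('C',(.427,.1145),105.2),('B',(.4231,.2425),77.2),('A',(.4027,.3644),96.5)):
    for s in(-.034,0,.034):print(n,proj(c,[p[0]+s*np.cos(np.radians(t)),p[1]+s*np.sin(np.radians(t)),.12]))
for n,Q in(('C',[(249,157),(312,157),(311,237),(251,238)]),):
    print(np.mean([ray(c,u,v,.048) for u,v in Q],0))
E
```

```text
C [0.43672913 0.07582586 0.12      ] [0.41021285 0.16996385 0.12      ] 0.09780119748957367 [0.42347099 0.12289485 0.12      ] 105.73117945897812
B [0.41203394 0.20179965 0.12      ] [0.43063132 0.28552738 0.12      ] 0.08576826655332094 [0.42133263 0.24366352 0.12      ] 77.47691470694508
C [281.86198402 257.91097741]
C [281.93283183 221.28701525]
C [282.00851041 182.1658491 ]
B [300.06612226 105.4792362 ]
B [322.09816393  63.61111698]
B [345.65215139  18.8508006 ]
A [337.32659109 -79.21662893]
A [ 347.7664099 -141.3854035]
A [ 359.14470583 -209.14277818]
[0.42607484 0.11456015 0.048     ]
```

```bash

python3 -m inch '[{"ax":0,"ay":0,"az":0,"x":1,"y":20,"z":-3,"hand":-1},{"ax":0,"ay":0,"az":0,"x":0,"y":40,"z":0,"hand":-1},{"ax":0,"ay":0,"az":0,"x":0,"y":38,"z":0,"hand":-1},{"ax":0,"ay":0,"az":0,"x":0,"y":30,"z":0,"hand":-0.5},{"ax":0,"ay":0,"az":0,"x":0,"y":20,"z":0,"hand":-0.2}]'|head -2
python3 -m inch '[{"ax":0,"ay":0,"az":0,"x":0,"y":10,"z":0,"hand":-0.2},{"ax":0,"ay":0,"az":0,"x":0,"y":3,"z":0,"hand":-0.2},{"ax":0,"ay":0,"az":0,"x":0,"y":0,"z":0,"hand":-0.2},{"ax":0,"ay":0,"az":0,"x":0,"y":0,"z":0,"hand":-0.2}]'
python3 plan.py .4215 .1338 .114 15.3
```

```text
time: 26.8
eef_pos: [0.42, 0.1314, 0.1256]
time: 27.13
eef_pos: [0.4236, 0.1328, 0.1182]
tcp_rot: [0.701, 0.093, -0.091, -0.701]
contact_force: [0.9, 0.5, 0.6]
opening: 0.599
t27.1 p [0.4236 0.1328 0.1182] th 14.9 tilt 0.1 F [0.9 0.5 0.6] op 0.599 q [ 0.07 -0.09  2.23 -0.    1.   -0.19]
 turn ax,ay,az [ 0.0005 -0.0069  0.0023] shift mm x -1.8 y(down) 4.2 z 1.5
```

```bash

python3 -m inch '[{"ax":0,"ay":-0.007,"az":0,"x":-1.8,"y":4,"z":1.5,"hand":0},{"ax":0,"ay":0,"az":0,"x":0,"y":0,"z":0,"hand":0.3},{"ax":0,"ay":0,"az":0,"x":0,"y":0,"z":0,"hand":0.5},{"ax":0,"ay":0,"az":0,"x":0,"y":0,"z":0,"hand":0.7},{"ax":0,"ay":0,"az":0,"x":0,"y":0,"z":0,"hand":1}]' 60
python3 -m inch '[{"ax":0,"ay":0,"az":0,"x":0,"y":0,"z":0,"hand":1},{"ax":0,"ay":0,"az":0,"x":0,"y":0,"z":0,"hand":1},{"ax":0,"ay":0,"az":0,"x":0,"y":0,"z":0,"hand":1},{"ax":0,"ay":0,"az":0,"x":0,"y":0,"z":0,"hand":1}]'
python3 -m inch '[{"ax":0,"ay":0,"az":0,"x":0,"y":-6,"z":0,"hand":1},{"ax":0,"ay":0,"az":0,"x":0,"y":-15,"z":0,"hand":1},{"ax":0,"ay":0,"az":0,"x":0,"y":-20,"z":0,"hand":1},{"ax":0,"ay":0,"az":0,"x":0,"y":-25,"z":0,"hand":1},{"ax":0,"ay":0,"az":0,"x":0,"y":-25,"z":0,"hand":1}]'
python3 -m inch '[{"ax":0,"ay":0,"az":0,"x":0,"y":-25,"z":0,"hand":1},{"ax":0,"ay":0,"az":0,"x":0,"y":-20,"z":0,"hand":1},{"ax":0,"ay":-0.06,"az":0,"x":0,"y":-10,"z":0,"hand":1},{"ax":0,"ay":-0.06,"az":0,"x":0,"y":0,"z":0,"hand":1},{"ax":0,"ay":0,"az":0,"x":0,"y":0,"z":0,"hand":1}]'
python3 plan.py .5561 .0379 .26 22
```

```text
time: 27.55
eef_pos: [0.4208, 0.1343, 0.1136]
tcp_rot: [0.701, 0.095, -0.094, -0.701]
contact_force: [0.9, 1.0, -0.2]
opening: 0.079
time: 27.88
eef_pos: [0.4208, 0.1344, 0.1135]
tcp_rot: [-0.701, -0.095, 0.094, 0.701]
contact_force: [0.0, 0.7, 4.3]
opening: 0.081
time: 28.3
eef_pos: [0.4188, 0.1339, 0.2034]
tcp_rot: [0.701, 0.093, -0.096, -0.701]
contact_force: [0.1, -0.2, -1.4]
opening: 0.081
time: 28.72
eef_pos: [0.42, 0.134, 0.2592]
tcp_rot: [0.694, 0.137, -0.137, -0.694]
contact_force: [0.1, 0.2, -1.7]
opening: 0.076
t28.7 p [0.42   0.134  0.2592] th 22.3 tilt 0.0 F [ 0.1  0.2 -1.7] op 0.076 q [ 0.08 -0.27  2.11 -0.    1.31 -0.31]
 turn ax,ay,az [ 0.0004  0.0049 -0.0001] shift mm x 90.2 y(down) -0.8 z -140.1
```

```bash
python3 - <<'E'
from h import *
c=np.load('w9.npy',allow_pickle=True).item();print(ray(c,519,246,.222),proj(c,[.6017,.0344,.222]),proj(c,[.6470,.053,.2]))
w=cam('wrist');np.save('w10.npy',w,allow_pickle=True);save(w,'w10.png')
for n,p in(('H1',(.647,.053)),('H2',(.596,.1835)),('H3',(.546,.313))):print(n,proj(w,[*p,.2]),proj(w,[p[0]-.0464,p[1]-.0188,.222]))
s=np.load('scene0.npy',allow_pickle=True).item()
for n,p in(('H1',(.647,.053)),('H2',(.596,.1835)),('H3',(.546,.313))):print(n,'scene',proj(s,[*p,.196]),proj(s,[p[0]-.0464,p[1]-.0188,.222]))
cv2.imwrite('pics/s10.png',np.hstack([cv2.resize(s['img'][150:310,320:460],None,fx=2.625,fy=2.625),w['img'][:,140:560]])[:,:,::-1])
E
```

```text
[0.54920266 0.16880193 0.222     ] [500.04971696 441.97755357] [550.52067088 408.35054442]
H1 [533.55213656 450.60527017] [479.37395937 482.15583383]
H2 [587.52536587 270.98744112] [527.52396212 289.52592619]
H3 [668.08879351   6.85240087] [602.95350596  -6.79013568]
H1 scene [356.43252759 215.69989261] [338.28646777 199.08710456]
H2 scene [384.11224937 190.44239628] [367.27137894 175.53469534]
H3 scene [407.30466991 169.51906585] [391.58531696 155.98893842]
```

View pics/s10.png

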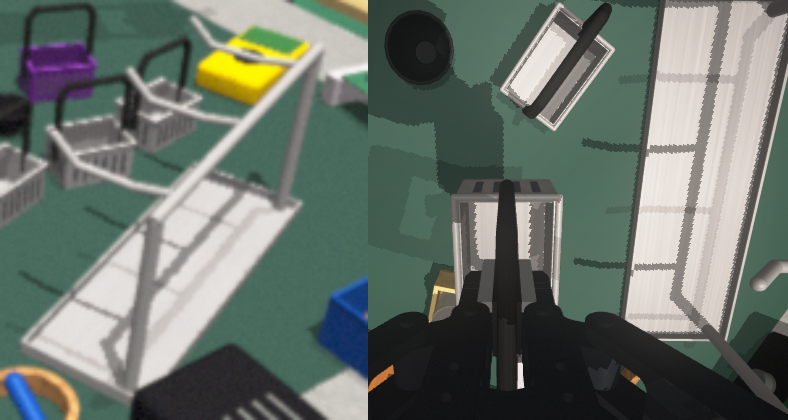

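```bash
python3 - <<'E'
from h import *
t=np.load('top0.npy',allow_pickle=True).item();s=np.load('scene0.npy',allow_pickle=True).item();a=np.load('w9.npy',allow_pickle=True).item();b=np.load('w10.npy',allow_pickle=True).item()
from scipy.optimize import least_squares
tp=lambda X,Y:(105+(X+.5)/3.5-.5,112+(Y+.5)/3.5-.5)
sp=lambda X,Y:(320+X/2.625,150+Y/2.625)
obs={'H1':[(t,tp(527,201)),(s,sp(57,143))],'H2':[(t,tp(324,276)),(s,sp(129,72)),(a,(519,246)),(b,(526,280))],'H3':[(t,tp(121,353)),(s,sp(196,20))]}
for k,o in obs.items():
    f=lambda p:np.concatenate([proj(c,p)-q for c,q in o])
    r=least_squares(f,[.6,.1,.22]);p=r.x;print(k,p.round(4),r.fun.round(1),'seat',(p[:2]+.05*np.array([.927,.375])).round(4))
E
```

```text
H1 [0.6078 0.0374 0.2097] [-0.7 -0.4 -0.8  0.1] seat [0.6542 0.0562]
H2 [0.5539 0.1674 0.2145] [ 0.   0.4 -0.3  1.1 -2.  -1.   1.9  1.1] seat [0.6002 0.1862]
H3 [0.5046 0.2977 0.2174] [-0.7 -0.6 -1.1  0.3] seat [0.551  0.3164]
```

```bash

python3 -m inch '[{"ax":0,"ay":0.01,"az":0,"x":10,"y":0,"z":-14,"hand":1},{"ax":0,"ay":0,"az":0,"x":15,"y":0,"z":-22,"hand":1},{"ax":0,"ay":0,"az":0,"x":18,"y":0,"z":-28,"hand":1},{"ax":0,"ay":0,"az":0,"x":18,"y":0,"z":-28,"hand":1},{"ax":0,"ay":0,"az":0,"x":16,"y":0,"z":-24,"hand":1}]'|head -2
python3 -m inch '[{"ax":0,"ay":0,"az":0,"x":10,"y":6,"z":-14,"hand":1},{"ax":0,"ay":0,"az":0,"x":6,"y":8,"z":-8,"hand":1},{"ax":0,"ay":0,"az":0,"x":0,"y":6,"z":0,"hand":1},{"ax":0,"ay":0,"az":0,"x":0,"y":0,"z":0,"hand":1},{"ax":0,"ay":0,"az":0,"x":0,"y":0,"z":0,"hand":1}]'|head -2
python3 plan.py .5581 .0408 .2375 21.6
python3 - <<'E'
from h import *
w=cam('wrist');np.save('w11.npy',w,allow_pickle=True);save(w,'w11.png');s=cam('scene')
cv2.imwrite('pics/s11.png',np.hstack([cv2.resize(s['img'][150:310,290:430],None,fx=2.625,fy=2.625),w['img'][:,140:560]])[:,:,::-1])
E
```

```text
time: 29.18
eef_pos: [0.5352, 0.0537, 0.2573]
time: 29.6
eef_pos: [0.5564, 0.0408, 0.2373]
t29.6 p [0.5564 0.0408 0.2373] th 21.6 tilt 0.2 F [-0.3  0.3 -0.9] op 0.077 q [-0.11  0.04  1.87  0.    1.24 -0.49]
 turn ax,ay,az [-0.0019  0.0006 -0.0033] shift mm x 1.6 y(down) -0.2 z -0.7
```

View pics/s11.png

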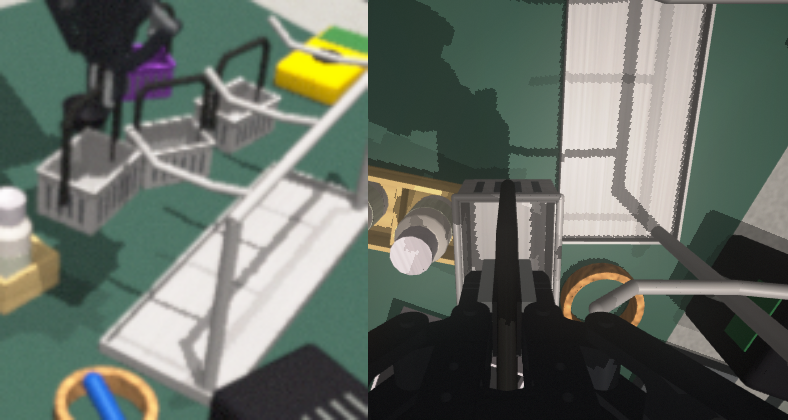

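```bash
python3 - <<'E'
from h import *
c=np.load('w11.npy',allow_pickle=True).item();p0=np.array([.5564,.0408]);ux=np.array([.930,.368]);uy=np.array([-.368,.930])
for u,v,z in((367,306,.218),(408,286,.2),(470,288,.196),(540,290,.196)):
    d=ray(c,u,v,z)[:2]-p0;print((u,v),'fwd %.1f lat %.1f'%(d@ux*1e3,d@uy*1e3))
E
```

```text
(367, 306) fwd 41.8 lat -19.3
(408, 286) fwd 67.6 lat -18.4
(470, 288) fwd 102.9 lat -21.7
(540, 290) fwd 141.1 lat -22.8
```

Hook 1 sits 20–22 mm to the side of the TCP (matching my 21 mm off-centre grip) and its tip is 42 mm ahead. Sliding it over the hook.

```bash

python3 -m inch '[{"ax":0,"ay":0,"az":0,"x":6,"y":0,"z":0,"hand":1},{"ax":0,"ay":0,"az":0,"x":12,"y":0,"z":0,"hand":1},{"ax":0,"ay":0,"az":0,"x":14,"y":0,"z":0,"hand":1},{"ax":0,"ay":0,"az":0,"x":14,"y":0,"z":0,"hand":1},{"ax":0,"ay":0,"az":0,"x":14,"y":0,"z":0,"hand":1}]'
python3 -m inch '[{"ax":0,"ay":0,"az":0,"x":14,"y":0,"z":0,"hand":1},{"ax":0,"ay":0,"az":0,"x":10,"y":0,"z":0,"hand":1},{"ax":0,"ay":0,"az":0,"x":6,"y":0,"z":0,"hand":1},{"ax":0,"ay":0,"az":0,"x":0,"y":0,"z":0,"hand":1},{"ax":0,"ay":0,"az":0,"x":0,"y":0,"z":0,"hand":1}]'
python3 -m inch '[{"ax":0,"ay":0,"az":0,"x":0,"y":5,"z":0,"hand":1},{"ax":0,"ay":0,"az":0,"x":0,"y":9,"z":0,"hand":1},{"ax":0,"ay":0,"az":0,"x":0,"y":9,"z":0,"hand":1},{"ax":0,"ay":0,"az":0,"x":0,"y":5,"z":0,"hand":1},{"ax":0,"ay":0,"az":0,"x":0,"y":0,"z":0,"hand":1}]'
python3 plan.py .6418 .0739 .198 21.6
```

```text
time: 30.12
eef_pos: [0.6143, 0.0634, 0.2398]
tcp_rot: [0.695, 0.134, -0.132, -0.694]
contact_force: [-0.2, 0.4, -1.1]
opening: 0.084
time: 30.53
eef_pos: [0.6412, 0.0738, 0.2389]
tcp_rot: [0.695, 0.133, -0.133, -0.694]
contact_force: [-0.5, 0.7, -1.2]
opening: 0.076
time: 30.95
eef_pos: [0.6398, 0.0735, 0.2079]
tcp_rot: [-0.694, -0.131, 0.134, 0.695]
contact_force: [0.3, -0.2, -1.2]
opening: 0.083
t30.9 p [0.6398 0.0735 0.2079] th 21.6 tilt 0.3 F [ 0.3 -0.2 -1.2] op 0.083 q [-0.04  0.25  1.69 -0.    1.21 -0.42]
 turn ax,ay,az [-0.002   0.0008 -0.0044] shift mm x 2.0 y(down) 9.9 z -0.3
```

```bash

python3 -m inch '[{"ax":0,"ay":0,"az":0,"x":0,"y":4,"z":0,"hand":1},{"ax":0,"ay":0,"az":0,"x":0,"y":3,"z":0,"hand":1},{"ax":0,"ay":0,"az":0,"x":0,"y":0,"z":0,"hand":1},{"ax":0,"ay":0,"az":0,"x":0,"y":0,"z":0,"hand":1},{"ax":0,"ay":0,"az":0,"x":0,"y":0,"z":0,"hand":1}]'
python3 -m inch '[{"ax":0,"ay":0,"az":0,"x":0,"y":1.5,"z":0,"hand":1},{"ax":0,"ay":0,"az":0,"x":0,"y":0,"z":0,"hand":1},{"ax":0,"ay":0,"az":0,"x":0,"y":0,"z":0,"hand":1}]'
python3 -m inch '[{"ax":0,"ay":0,"az":0,"x":0,"y":1.5,"z":0,"hand":1},{"ax":0,"ay":0,"az":0,"x":0,"y":0,"z":0,"hand":1},{"ax":0,"ay":0,"az":0,"x":0,"y":0,"z":0,"hand":1}]'
```

```text
time: 31.37
eef_pos: [0.6416, 0.0736, 0.2043]
tcp_rot: [0.695, 0.133, -0.133, -0.694]
contact_force: [0.6, 0.2, -1.8]
opening: 0.082
time: 31.62
eef_pos: [0.6414, 0.0736, 0.2024]
tcp_rot: [0.695, 0.133, -0.133, -0.695]
contact_force: [-0.5, -0.1, -0.9]
opening: 0.077
time: 31.87
eef_pos: [0.6413, 0.0736, 0.2007]
tcp_rot: [-0.694, -0.133, 0.133, 0.695]
contact_force: [0.2, -0.2, -1.4]
opening: 0.073
```

```bash

python3 -m inch '[{"ax":0,"ay":0,"az":0,"x":0,"y":1.5,"z":0,"hand":1},{"ax":0,"ay":0,"az":0,"x":0,"y":0,"z":0,"hand":1},{"ax":0,"ay":0,"az":0,"x":0,"y":0,"z":0,"hand":1}]'
python3 -m inch '[{"ax":0,"ay":0,"az":0,"x":0,"y":1.5,"z":0,"hand":1},{"ax":0,"ay":0,"az":0,"x":0,"y":0,"z":0,"hand":1},{"ax":0,"ay":0,"az":0,"x":0,"y":0,"z":0,"hand":1}]'
```

```text
time: 32.12
eef_pos: [0.6413, 0.0736, 0.1992]
tcp_rot: [-0.694, -0.133, 0.133, 0.695]
contact_force: [0.4, 0.3, -1.2]
opening: 0.078
time: 32.37
eef_pos: [0.6415, 0.0736, 0.198]
tcp_rot: [0.695, 0.133, -0.133, -0.694]
contact_force: [-1.0, 0.6, -1.6]
opening: 0.075
```

```bash

python3 -m inch '[{"ax":0,"ay":0,"az":0,"x":0,"y":1,"z":0,"hand":1},{"ax":0,"ay":0,"az":0,"x":0,"y":0,"z":0,"hand":1},{"ax":0,"ay":0,"az":0,"x":0,"y":0,"z":0,"hand":1}]'
python3 -m inch '[{"ax":0,"ay":0,"az":0,"x":0,"y":1,"z":0,"hand":1},{"ax":0,"ay":0,"az":0,"x":0,"y":0,"z":0,"hand":1},{"ax":0,"ay":0,"az":0,"x":0,"y":0,"z":0,"hand":1}]'
```

```text
time: 32.62
eef_pos: [0.6416, 0.0736, 0.1976]
tcp_rot: [0.695, 0.133, -0.133, -0.694]
contact_force: [-1.4, 0.6, 1.8]
opening: 0.08
time: 32.87
eef_pos: [0.6418, 0.0736, 0.1973]
tcp_rot: [0.695, 0.133, -0.132, -0.694]
contact_force: [-2.0, 0.0, 5.3]
opening: 0.08
```

```bash

python3 -m inch '[{"ax":0,"ay":0,"az":0,"x":0,"y":-1,"z":0,"hand":1},{"ax":0,"ay":0,"az":0,"x":0,"y":0,"z":0,"hand":0.8},{"ax":0,"ay":0,"az":0,"x":0,"y":0,"z":0,"hand":0.7},{"ax":0,"ay":0,"az":0,"x":0,"y":0,"z":0,"hand":0.6},{"ax":0,"ay":0,"az":0,"x":0,"y":0,"z":0,"hand":0.4}]' 20
python3 -m inch '[{"ax":0,"ay":0,"az":0,"x":0,"y":0,"z":0,"hand":0.3},{"ax":0,"ay":0,"az":0,"x":0,"y":0,"z":0,"hand":0.2},{"ax":0,"ay":0,"az":0,"x":0,"y":-4,"z":0,"hand":0.2},{"ax":0,"ay":0,"az":0,"x":0,"y":-10,"z":0,"hand":0.2},{"ax":0,"ay":0,"az":0,"x":0,"y":-20,"z":0,"hand":0.2}]'
python3 -m inch '[{"ax":0,"ay":0,"az":0,"x":0,"y":-25,"z":0,"hand":0},{"ax":0,"ay":0,"az":0,"x":0,"y":-25,"z":0,"hand":0},{"ax":0,"ay":0,"az":0,"x":0,"y":-20,"z":0,"hand":-0.3},{"ax":0,"ay":0,"az":0,"x":0,"y":-10,"z":0,"hand":-0.6},{"ax":0,"ay":0,"az":0,"x":0,"y":0,"z":0,"hand":-1}]'
for a in 21.6 -13 167;do python3 plan.py .4187 .2240 .30 $a;done
```

```text
time: 33.28
eef_pos: [0.641, 0.0735, 0.1959]
tcp_rot: [-0.694, -0.132, 0.133, 0.695]
contact_force: [0.5, -0.3, 0.1]
opening: 0.294
time: 33.7
eef_pos: [0.64, 0.0736, 0.2288]
tcp_rot: [-0.694, -0.131, 0.135, 0.695]
contact_force: [-0.1, -0.5, -0.8]
opening: 0.402
time: 34.12
eef_pos: [0.6428, 0.0736, 0.3156]
tcp_rot: [0.695, 0.135, -0.13, -0.694]
contact_force: [0.1, 0.6, -0.1]
opening: 0.903
t34.1 p [0.6428 0.0736 0.3156] th 21.7 tilt 0.4 F [ 0.1  0.6 -0.1] op 0.903 q [-0.04  0.18  1.57 -0.    1.38 -0.42]
 turn ax,ay,az [0.0031 0.0011 0.0069] shift mm x -153.0 y(down) 15.6 z 222.3
t34.1 p [0.6428 0.0736 0.3156] th 21.7 tilt 0.4 F [ 0.1  0.6 -0.1] op 0.903 q [-0.04  0.18  1.57 -0.    1.38 -0.42]
 turn ax,ay,az [0.0009 0.605  0.0076] shift mm x -252.2 y(down) 15.6 z 96.2
t34.1 p [0.6428 0.0736 0.3156] th 21.7 tilt 0.4 F [ 0.1  0.6 -0.1] op 0.903 q [-0.04  0.18  1.57 -0.    1.38 -0.42]
 turn ax,ay,az [ 9.9000e-03 -2.5366e+00 -1.2000e-03] shift mm x 252.2 y(down) 15.6 z -96.2
```

```bash

python3 -m inch '[{"ax":0,"ay":0.12,"az":0,"x":0,"y":0,"z":0,"hand":-1},{"ax":0,"ay":0.12,"az":0,"x":0,"y":0,"z":0,"hand":-1},{"ax":0,"ay":0.12,"az":0,"x":0,"y":0,"z":0,"hand":-1},{"ax":0,"ay":0.12,"az":0,"x":0,"y":0,"z":0,"hand":-1},{"ax":0,"ay":0.12,"az":0,"x":0,"y":0,"z":0,"hand":-1}]'|head -1
python3 -m inch '[{"ax":0,"ay":0,"az":0,"x":-20,"y":0,"z":11,"hand":-1},{"ax":0,"ay":0,"az":0,"x":-33,"y":0,"z":17,"hand":-1},{"ax":0,"ay":0,"az":0,"x":-33,"y":0,"z":18,"hand":-1},{"ax":0,"ay":0,"az":0,"x":-33,"y":0,"z":18,"hand":-1},{"ax":0,"ay":0,"az":0,"x":-33,"y":0,"z":18,"hand":-1}]'|head -1
python3 -m inch '[{"ax":0,"ay":0,"az":0,"x":-33,"y":10,"z":18,"hand":-1},{"ax":0,"ay":0,"az":0,"x":-33,"y":10,"z":18,"hand":-1},{"ax":0,"ay":0,"az":0,"x":-27,"y":10,"z":14,"hand":-1},{"ax":0,"ay":0,"az":0,"x":-7,"y":10,"z":4,"hand":-1},{"ax":0,"ay":0,"az":0,"x":0,"y":0,"z":0,"hand":-1}]'|head -2
python3 -m inch '[{"ax":0,"ay":0,"az":0,"x":0,"y":0,"z":0,"hand":-1},{"ax":0,"ay":0,"az":0,"x":0,"y":0,"z":0,"hand":-1}]'|head -1
cat > bar.py <<'E'
# find the dark handle bar near its predicted segment (centre x y, dir deg) in a wrist picture
import sys; from h import *
x,y,t=map(float,sys.argv[1:4]); c=cam('wrist'); save(c,'bar_%s.png'%sys.argv[4]); d=np.array([np.cos(np.radians(t)),np.sin(np.radians(t)),0])
P=[proj(c,np.array([x,y,.12])+s*d) for s in(-.034,.034)]; print('pred px',np.round(P,1).tolist())
m=np.zeros(c['img'].shape[:2],np.uint8); cv2.line(m,*[tuple(int(round(v)) for v in p) for p in P],255,41)
h=c['img'].max(2)<62; k=(h&(m>0)).astype(np.uint8)
n,l,st,_=cv2.connectedComponentsWithStats(k); i=1+np.argmax(st[1:,4]); ys,xs=np.where(l==i)
Q=np.array([ray(c,u,v,.12)[:2] for u,v in zip(xs,ys)]); m0=np.median(Q,0); _,_,V=np.linalg.svd(Q-Q.mean(0)); v=V[0]*np.sign(V[0]@d[:2]); s=(Q-Q.mean(0))@v; n_=np.array([-v[1],v[0]])
print('area',st[i,4],'dir %.1f'%np.degrees(np.arctan2(v[1],v[0])),'span %.1f..%.1f mm about'%tuple(1e3*((np.percentile(s,[1,99])+(Q.mean(0)-[x,y])@v))),'lateral off %.1f mm'%(1e3*(Q.mean(0)-[x,y])@n_),'width %.1f'%(4e3*((Q-Q.mean(0))@n_).std()*.87))
E
python3 plan.py .4269 .2625 .114 -12.8; python3 bar.py .4225 .243 77.3 B
```

```text
time: 34.53
time: 34.95
time: 35.37
eef_pos: [0.4224, 0.2623, 0.2672]
time: 35.53
t35.5 p [0.4265 0.2611 0.2709] th -12.8 tilt 0.0 F [ 0.2 -0.3  0.4] op 1.004 q [ 0.35 -0.13  1.97 -0.    1.3   0.57]
 turn ax,ay,az [0.0004 0.0004 0.0005] shift mm x 0.0 y(down) 156.9 z 1.5
pred px [[279.5, 254.8], [279.4, 177.2]]
area 1081 dir 76.7 span -39.9..49.5 mm about lateral off 1.1 mm width 8.6
```

```bash

python3 -m inch '[{"ax":0,"ay":0,"az":0,"x":-1,"y":20,"z":0,"hand":-1},{"ax":0,"ay":0,"az":0,"x":0,"y":40,"z":0,"hand":-1},{"ax":0,"ay":0,"az":0,"x":0,"y":38,"z":0,"hand":-1},{"ax":0,"ay":0,"az":0,"x":0,"y":30,"z":0,"hand":-0.5},{"ax":0,"ay":0,"az":0,"x":0,"y":20,"z":0,"hand":-0.2}]' 60|head -1
python3 -m inch '[{"ax":0,"ay":0,"az":0,"x":0,"y":10,"z":0,"hand":-0.2},{"ax":0,"ay":0,"az":0,"x":0,"y":2,"z":0,"hand":-0.2},{"ax":0,"ay":0,"az":0,"x":0,"y":0,"z":0,"hand":-0.2},{"ax":0,"ay":0,"az":0,"x":0,"y":0,"z":0,"hand":-0.2}]'|head -1
python3 plan.py .4256 .2622 .114 -12.8
```

```text
time: 36.0
time: 36.33
t36.3 p [0.4263 0.2622 0.1127] th -12.8 tilt 0.2 F [0.3 0.2 0.8] op 0.599 q [ 0.35  0.05  2.1  -0.    0.99  0.57]
 turn ax,ay,az [-0.0018  0.0007  0.0029] shift mm x -0.7 y(down) -1.3 z -0.1
```

```bash

python3 -m inch '[{"ax":0,"ay":0,"az":0,"x":-0.5,"y":-1,"z":0,"hand":0},{"ax":0,"ay":0,"az":0,"x":0,"y":0,"z":0,"hand":0.3},{"ax":0,"ay":0,"az":0,"x":0,"y":0,"z":0,"hand":0.5},{"ax":0,"ay":0,"az":0,"x":0,"y":0,"z":0,"hand":0.7},{"ax":0,"ay":0,"az":0,"x":0,"y":0,"z":0,"hand":1}]' 60|head -1
python3 -m inch '[{"ax":0,"ay":0,"az":0,"x":0,"y":0,"z":0,"hand":1},{"ax":0,"ay":0,"az":0,"x":0,"y":0,"z":0,"hand":1},{"ax":0,"ay":0,"az":0,"x":0,"y":0,"z":0,"hand":1},{"ax":0,"ay":0,"az":0,"x":0,"y":0,"z":0,"hand":1}]'
python3 -m inch '[{"ax":0,"ay":0,"az":0,"x":0,"y":-6,"z":0,"hand":1},{"ax":0,"ay":0,"az":0,"x":0,"y":-15,"z":0,"hand":1},{"ax":0,"ay":0,"az":0,"x":0,"y":-20,"z":0,"hand":1},{"ax":0,"ay":0,"az":0,"x":0,"y":-25,"z":0,"hand":1},{"ax":0,"ay":0,"az":0,"x":0,"y":-30,"z":0,"hand":1}]'|head -1
python3 -m inch '[{"ax":0,"ay":0,"az":0,"x":0,"y":-25,"z":0,"hand":1},{"ax":0,"ay":0,"az":0,"x":0,"y":-20,"z":0,"hand":1},{"ax":0,"ay":-0.05,"az":0,"x":0,"y":-10,"z":0,"hand":1},{"ax":0,"ay":-0.09,"az":0,"x":0,"y":0,"z":0,"hand":1},{"ax":0,"ay":-0.1,"az":0,"x":0,"y":0,"z":0,"hand":1}]'|head -1
python3 -m inch '[{"ax":0,"ay":-0.1,"az":0,"x":0,"y":0,"z":0,"hand":1},{"ax":0,"ay":-0.1,"az":0,"x":0,"y":0,"z":0,"hand":1},{"ax":0,"ay":-0.09,"az":0,"x":0,"y":0,"z":0,"hand":1},{"ax":0,"ay":-0.07,"az":0,"x":0,"y":0,"z":0,"hand":1},{"ax":0,"ay":0,"az":0,"x":0,"y":0,"z":0,"hand":1}]'
python3 plan.py .5066 .1714 .2375 21.6
```

```text
time: 36.75
time: 37.08
eef_pos: [0.4247, 0.2623, 0.1126]
tcp_rot: [-0.702, 0.078, -0.079, 0.703]
contact_force: [1.4, 1.1, 4.7]
opening: 0.079
time: 37.5
time: 37.92
time: 38.33
eef_pos: [0.423, 0.2617, 0.2615]
tcp_rot: [0.695, 0.132, -0.135, -0.694]
contact_force: [0.1, -0.1, -1.6]
opening: 0.08
t38.3 p [0.423  0.2617 0.2615] th 21.7 tilt 0.2 F [ 0.1 -0.1 -1.6] op 0.080 q [ 0.35 -0.13  1.98  0.    1.29 -0.03]
 turn ax,ay,az [-0.0001  0.0023 -0.0036] shift mm x 44.5 y(down) 24.0 z -114.8
```

```bash

python3 -m inch '[{"ax":0,"ay":0,"az":0,"x":2,"y":0,"z":-12,"hand":1},{"ax":0,"ay":0,"az":0,"x":4,"y":0,"z":-20,"hand":1},{"ax":0,"ay":0,"az":0,"x":8,"y":0,"z":-25,"hand":1},{"ax":0,"ay":0,"az":0,"x":9,"y":0,"z":-25,"hand":1},{"ax":0,"ay":0,"az":0,"x":9,"y":6,"z":-18,"hand":1}]'|head -2
python3 -m inch '[{"ax":0,"ay":0,"az":0,"x":7,"y":8,"z":-12,"hand":1},{"ax":0,"ay":0,"az":0,"x":3,"y":6,"z":-4,"hand":1},{"ax":0,"ay":0,"az":0,"x":0,"y":4,"z":0,"hand":1},{"ax":0,"ay":0,"az":0,"x":0,"y":0,"z":0,"hand":1},{"ax":0,"ay":0,"az":0,"x":0,"y":0,"z":0,"hand":1}]'|head -2
python3 plan.py .505 .1693 .2373 21.6
cat > hook.py <<'E'
# bright rod ahead of the gripper: lateral distance of hook from TCP, at rod height
from h import *
c=cam('wrist');save(c,'hook.png');s=get_state();p0=s['eef_pos'][:2];ux=np.array([.930,.368]);uy=np.array([-.368,.930])
g=cv2.cvtColor(c['img'],cv2.COLOR_RGB2GRAY)
for f in(.055,.075,.09,.105,.12):
    z=.2
    L=np.arange(-.045,.01,.0005);px=[proj(c,[*(p0+f*ux+l*uy),.2]) for l in L]
    v=np.array([g[int(round(y)),int(round(x))] if 0<=x<559 and 0<=y<419 else -1 for x,y in px]); print('fwd %.0f'%(f*1e3),' '.join('%d'%a for a in v[::4]))
E
python3 hook.py
```

```text
time: 38.75
eef_pos: [0.4921, 0.1787, 0.2577]
time: 39.17
eef_pos: [0.5049, 0.1704, 0.2381]
t39.2 p [0.5049 0.1704 0.2381] th 21.7 tilt 0.1 F [-0.4 -0.1 -1.6] op 0.082 q [ 0.13 -0.02  1.93  0.    1.24 -0.24]
 turn ax,ay,az [-0.0008  0.0017 -0.0018] shift mm x -0.3 y(down) 0.8 z -1.0
fwd 55 30 37 32 34 36 92 125 145 136 119 101 82 74 128 119 130 130 122 132 122 124 135 134 125 127 126 128 127
fwd 75 193 194 198 197 201 198 201 200 201 202 202 204 183 196 154 94 205 205 207 207 207 208 208 208 210 209 210 211
fwd 90 83 85 84 86 85 85 86 86 87 87 87 88 182 187 151 108 89 90 90 90 90 90 91 91 91 91 91 91
fwd 105 51 52 82 82 83 83 83 84 84 84 85 86 181 180 147 103 86 85 85 85 85 85 85 85 85 84 85 85
fwd 120 154 146 151 151 159 123 83 83 82 83 83 83 179 175 144 99 83 82 82 82 82 82 82 82 81 82 81 81
```

```bash

python3 -m inch '[{"ax":0,"ay":0,"az":0,"x":5,"y":0,"z":1,"hand":1},{"ax":0,"ay":0,"az":0,"x":12,"y":0,"z":1,"hand":1},{"ax":0,"ay":0,"az":0,"x":14,"y":0,"z":0,"hand":1},{"ax":0,"ay":0,"az":0,"x":14,"y":0,"z":0,"hand":1},{"ax":0,"ay":0,"az":0,"x":14,"y":0,"z":0,"hand":1}]'
python3 -m inch '[{"ax":0,"ay":0,"az":0,"x":14,"y":0,"z":0,"hand":1},{"ax":0,"ay":0,"az":0,"x":11,"y":0,"z":0,"hand":1},{"ax":0,"ay":0,"az":0,"x":7,"y":0,"z":0,"hand":1},{"ax":0,"ay":0,"az":0,"x":0,"y":0,"z":0,"hand":1},{"ax":0,"ay":0,"az":0,"x":0,"y":0,"z":0,"hand":1}]'
python3 -m inch '[{"ax":0,"ay":0,"az":0,"x":0,"y":5,"z":0,"hand":1},{"ax":0,"ay":0,"az":0,"x":0,"y":9,"z":0,"hand":1},{"ax":0,"ay":0,"az":0,"x":0,"y":9,"z":0,"hand":1},{"ax":0,"ay":0,"az":0,"x":0,"y":6,"z":0,"hand":1},{"ax":0,"ay":0,"az":0,"x":0,"y":2,"z":0,"hand":1}]' |head -2
python3 -m inch '[{"ax":0,"ay":0,"az":0,"x":0,"y":2,"z":0,"hand":1},{"ax":0,"ay":0,"az":0,"x":0,"y":0,"z":0,"hand":1},{"ax":0,"ay":0,"az":0,"x":0,"y":0,"z":0,"hand":1},{"ax":0,"ay":0,"az":0,"x":0,"y":0,"z":0,"hand":1}]'
python3 plan.py .5906 .2032 .197 21.6
```

```text
time: 39.63
eef_pos: [0.5606, 0.1946, 0.2396]
tcp_rot: [-0.694, -0.134, 0.133, 0.694]
contact_force: [0.4, 0.2, -1.1]
opening: 0.083
time: 40.05
eef_pos: [0.5896, 0.2056, 0.239]
tcp_rot: [0.694, 0.133, -0.133, -0.694]
contact_force: [0.2, 0.7, -1.6]
opening: 0.085
time: 40.47
eef_pos: [0.5884, 0.2049, 0.2053]
time: 40.8
eef_pos: [0.5901, 0.2052, 0.2065]
tcp_rot: [0.695, 0.133, -0.132, -0.695]
contact_force: [0.4, 0.7, -1.0]
opening: 0.081
t40.8 p [0.5901 0.2052 0.2065] th 21.7 tilt 0.1 F [ 0.4  0.7 -1. ] op 0.081 q [ 0.17  0.21  1.74 -0.    1.19 -0.21]
 turn ax,ay,az [0.0002 0.001  0.001 ] shift mm x -0.3 y(down) 9.5 z -2.1
```

```bash

python3 -m inch '[{"ax":0,"ay":0,"az":0,"x":0,"y":4,"z":0,"hand":1},{"ax":0,"ay":0,"az":0,"x":0,"y":3,"z":0,"hand":1},{"ax":0,"ay":0,"az":0,"x":0,"y":0,"z":0,"hand":1},{"ax":0,"ay":0,"az":0,"x":0,"y":0,"z":0,"hand":1},{"ax":0,"ay":0,"az":0,"x":0,"y":0,"z":0,"hand":1}]'
python3 -m inch '[{"ax":0,"ay":0,"az":0,"x":0,"y":1.5,"z":0,"hand":1},{"ax":0,"ay":0,"az":0,"x":0,"y":0,"z":0,"hand":1},{"ax":0,"ay":0,"az":0,"x":0,"y":0,"z":0,"hand":1}]'
python3 -m inch '[{"ax":0,"ay":0,"az":0,"x":0,"y":1,"z":0,"hand":1},{"ax":0,"ay":0,"az":0,"x":0,"y":0,"z":0,"hand":1},{"ax":0,"ay":0,"az":0,"x":0,"y":0,"z":0,"hand":1}]'
python3 -m inch '[{"ax":0,"ay":0,"az":0,"x":0,"y":1,"z":0,"hand":1},{"ax":0,"ay":0,"az":0,"x":0,"y":0,"z":0,"hand":1},{"ax":0,"ay":0,"az":0,"x":0,"y":0,"z":0,"hand":1}]'
```

```text
time: 41.22
eef_pos: [0.5897, 0.2052, 0.1988]
tcp_rot: [-0.695, -0.133, 0.133, 0.695]
contact_force: [-0.2, -0.2, -0.9]
opening: 0.077
time: 41.47
eef_pos: [0.5897, 0.2052, 0.1973]
tcp_rot: [-0.695, -0.133, 0.133, 0.695]
contact_force: [0.5, 0.3, -1.6]
opening: 0.082
time: 41.72
eef_pos: [0.5899, 0.2052, 0.1966]
tcp_rot: [0.695, 0.133, -0.133, -0.695]
contact_force: [0.5, -1.1, -1.9]
opening: 0.083
time: 41.97
eef_pos: [0.59, 0.2053, 0.1962]
tcp_rot: [0.695, 0.133, -0.133, -0.694]
contact_force: [-0.4, 0.5, 2.3]
opening: 0.08
```

```bash

python3 -m inch '[{"ax":0,"ay":0,"az":0,"x":0,"y":0,"z":0,"hand":1},{"ax":0,"ay":0,"az":0,"x":0,"y":0,"z":0,"hand":0.8},{"ax":0,"ay":0,"az":0,"x":0,"y":0,"z":0,"hand":0.7},{"ax":0,"ay":0,"az":0,"x":0,"y":0,"z":0,"hand":0.6},{"ax":0,"ay":0,"az":0,"x":0,"y":0,"z":0,"hand":0.4}]' 20
python3 -m inch '[{"ax":0,"ay":0,"az":0,"x":0,"y":0,"z":0,"hand":0.3},{"ax":0,"ay":0,"az":0,"x":0,"y":0,"z":0,"hand":0.2},{"ax":0,"ay":0,"az":0,"x":0,"y":-4,"z":0,"hand":0.2},{"ax":0,"ay":0,"az":0,"x":0,"y":-10,"z":0,"hand":0.2},{"ax":0,"ay":0,"az":0,"x":0,"y":-20,"z":0,"hand":0.2}]'|head -1
python3 -m inch '[{"ax":0,"ay":0,"az":0,"x":0,"y":-25,"z":0,"hand":0},{"ax":0,"ay":0,"az":0,"x":0,"y":-25,"z":0,"hand":0},{"ax":0,"ay":0,"az":0,"x":0,"y":-20,"z":0,"hand":-0.3},{"ax":0,"ay":0,"az":0,"x":0,"y":-15,"z":0,"hand":-0.6},{"ax":0,"ay":0.08,"az":0,"x":0,"y":0,"z":0,"hand":-1}]'|head -1
python3 -m inch '[{"ax":0,"ay":0.09,"az":0,"x":0,"y":0,"z":0,"hand":-1},{"ax":0,"ay":0.09,"az":0,"x":0,"y":0,"z":0,"hand":-1},{"ax":0,"ay":0,"az":0,"x":0,"y":0,"z":0,"hand":-1}]'
python3 plan.py .4004 .3843 .276 6.5
python3 - <<'E'
from h import *
c=cam('top');np.save('t12.npy',c,allow_pickle=True);c=cam('scene');np.save('s12.npy',c,allow_pickle=True);o=np.load('scene0.npy',allow_pickle=True).item()
# has the remaining basket moved? compare patch in scene picture
d=cv2.absdiff(c['img'],o['img']).max(2)
for p in((.4027,.3644,.03),(.4027,.3644,.12),(.405,-.217,.04)):
    u,v=proj(c,p).astype(int);print(p,(u,v),d[v-10:v+10,u-12:u+12].mean().round(1))
E
```

```text
time: 42.38
eef_pos: [0.5896, 0.2051, 0.1949]
tcp_rot: [0.695, 0.133, -0.133, -0.695]
contact_force: [-0.4, 0.3, 0.1]
opening: 0.294
time: 42.8
time: 43.22
time: 43.47
eef_pos: [0.5899, 0.2052, 0.3158]
tcp_rot: [-0.706, -0.042, 0.041, 0.706]
contact_force: [-0.2, -0.1, 0.5]
opening: 0.997
t43.5 p [0.5899 0.2052 0.3158] th 6.7 tilt 0.1 F [-0.2 -0.1  0.5] op 0.997 q [0.17 0.13 1.63 0.   1.38 0.06]
 turn ax,ay,az [-0.0001  0.003   0.0017] shift mm x -168.0 y(down) 39.8 z 199.4
(0.4027, 0.3644, 0.03) (np.int64(378), np.int64(192)) 29.5
(0.4027, 0.3644, 0.12) (np.int64(381), np.int64(168)) 9.8
(0.405, -0.217, 0.04) (np.int64(211), np.int64(249)) 24.6
```

```bash

python3 -m inch '[{"ax":0,"ay":0,"az":0,"x":-16,"y":0,"z":19,"hand":-1},{"ax":0,"ay":0,"az":0,"x":-25,"y":0,"z":30,"hand":-1},{"ax":0,"ay":0,"az":0,"x":-25,"y":0,"z":30,"hand":-1},{"ax":0,"ay":0,"az":0,"x":-25,"y":0,"z":30,"hand":-1},{"ax":0,"ay":0,"az":0,"x":-25,"y":0,"z":30,"hand":-1}]'|head -1
python3 -m inch '[{"ax":0,"ay":0,"az":0,"x":-25,"y":10,"z":30,"hand":-1},{"ax":0,"ay":0,"az":0,"x":-20,"y":15,"z":22,"hand":-1},{"ax":0,"ay":0,"az":0,"x":-7,"y":15,"z":8,"hand":-1},{"ax":0,"ay":0,"az":0,"x":0,"y":0,"z":0,"hand":-1},{"ax":0,"ay":0,"az":0,"x":0,"y":0,"z":0,"hand":-1}]'|head -1
python3 -m inch '[{"ax":0,"ay":0,"az":0,"x":0,"y":0,"z":0,"hand":-1},{"ax":0,"ay":0,"az":0,"x":0,"y":0,"z":0,"hand":-1}]'|head -1
python3 plan.py .4004 .3843 .276 6.5;python3 bar.py .4027 .3644 96.5 A
```

```text
time: 43.98
time: 44.4
time: 44.57
t44.6 p [0.401  0.3826 0.2759] th 6.7 tilt 0.1 F [ 0.9  0.3 -0.2] op 0.999 q [ 0.58 -0.01  1.84 -0.    1.3   0.46]
 turn ax,ay,az [-0.0008  0.0034  0.0022] shift mm x -0.4 y(down) -0.1 z 1.7
pred px [[278.5, 252.8], [278.8, 176.3]]
area 996 dir 98.1 span -37.1..49.9 mm about lateral off 0.8 mm width 8.3
```

```bash

python3 -m inch '[{"ax":0,"ay":-0.012,"az":0,"x":-1.3,"y":20,"z":2.5,"hand":-1},{"ax":0,"ay":0,"az":0,"x":0,"y":40,"z":0,"hand":-1},{"ax":0,"ay":0,"az":0,"x":0,"y":40,"z":0,"hand":-1},{"ax":0,"ay":0,"az":0,"x":0,"y":30,"z":0,"hand":-0.5},{"ax":0,"ay":0,"az":0,"x":0,"y":20,"z":0,"hand":-0.2}]' 60|head -1
python3 -m inch '[{"ax":0,"ay":0,"az":0,"x":0,"y":10,"z":0,"hand":-0.2},{"ax":0,"ay":0,"az":0,"x":0,"y":3,"z":0,"hand":-0.2},{"ax":0,"ay":0,"az":0,"x":0,"y":0,"z":0,"hand":-0.2},{"ax":0,"ay":0,"az":0,"x":0,"y":0,"z":0,"hand":-0.2}]'|head -1
python3 plan.py .3993 .3856 .1135 7.3
```

```text
time: 45.03
time: 45.37
t45.4 p [0.3994 0.386  0.1134] th 7.4 tilt 0.2 F [0.  0.3 0.6] op 0.600 q [ 0.59  0.17  1.97 -0.    1.    0.46]
 turn ax,ay,az [-0.0015  0.0021  0.0031] shift mm x -0.2 y(down) -0.1 z -0.3
```

```bash

python3 -m inch '[{"ax":0,"ay":0,"az":0,"x":0,"y":0,"z":0,"hand":0},{"ax":0,"ay":0,"az":0,"x":0,"y":0,"z":0,"hand":0.3},{"ax":0,"ay":0,"az":0,"x":0,"y":0,"z":0,"hand":0.5},{"ax":0,"ay":0,"az":0,"x":0,"y":0,"z":0,"hand":0.7},{"ax":0,"ay":0,"az":0,"x":0,"y":0,"z":0,"hand":1}]' 60|head -1
python3 -m inch '[{"ax":0,"ay":0,"az":0,"x":0,"y":0,"z":0,"hand":1},{"ax":0,"ay":0,"az":0,"x":0,"y":0,"z":0,"hand":1},{"ax":0,"ay":0,"az":0,"x":0,"y":0,"z":0,"hand":1},{"ax":0,"ay":0,"az":0,"x":0,"y":0,"z":0,"hand":1}]'
python3 -m inch '[{"ax":0,"ay":0,"az":0,"x":0,"y":-6,"z":0,"hand":1},{"ax":0,"ay":0,"az":0,"x":0,"y":-15,"z":0,"hand":1},{"ax":0,"ay":0,"az":0,"x":0,"y":-20,"z":0,"hand":1},{"ax":0,"ay":0,"az":0,"x":0,"y":-25,"z":0,"hand":1},{"ax":0,"ay":0,"az":0,"x":0,"y":-25,"z":0,"hand":1}]'|head -1
python3 -m inch '[{"ax":0,"ay":0,"az":0,"x":0,"y":-20,"z":0,"hand":1},{"ax":0,"ay":-0.05,"az":0,"x":0,"y":-12,"z":0,"hand":1},{"ax":0,"ay":-0.08,"az":0,"x":0,"y":0,"z":0,"hand":1},{"ax":0,"ay":-0.08,"az":0,"x":0,"y":0,"z":0,"hand":1},{"ax":0,"ay":-0.04,"az":0,"x":0,"y":0,"z":0,"hand":1}]'|head -1
python3 -m inch '[{"ax":0,"ay":0,"az":0,"x":0,"y":0,"z":0,"hand":1}]'
python3 plan.py .4535 .2995 .2375 21.6
```

```text
time: 45.78
time: 46.12
eef_pos: [0.3985, 0.3858, 0.1121]
tcp_rot: [-0.705, -0.046, 0.045, 0.706]
contact_force: [0.7, 0.4, 4.2]
opening: 0.077
time: 46.53
time: 46.95
time: 47.03
eef_pos: [0.3969, 0.3848, 0.2332]
tcp_rot: [0.695, 0.133, -0.135, -0.694]
contact_force: [-0.7, 0.1, -1.5]
opening: 0.079
t47.0 p [0.3969 0.3848 0.2332] th 21.8 tilt 0.2 F [-0.7  0.1 -1.5] op 0.079 q [0.59 0.03 1.89 0.   1.23 0.21]
 turn ax,ay,az [ 0.0005  0.0036 -0.0032] shift mm x 21.2 y(down) -4.3 z -100.1
```

```bash

python3 -m inch '[{"ax":0,"ay":0,"az":0,"x":0,"y":-2,"z":-12,"hand":1},{"ax":0,"ay":0,"az":0,"x":2,"y":-2,"z":-20,"hand":1},{"ax":0,"ay":0,"az":0,"x":4,"y":0,"z":-24,"hand":1},{"ax":0,"ay":0,"az":0,"x":5,"y":0,"z":-22,"hand":1},{"ax":0,"ay":0,"az":0,"x":6,"y":0,"z":-14,"hand":1}]'|head -2
python3 -m inch '[{"ax":0,"ay":0,"az":0,"x":4,"y":0,"z":-7,"hand":1},{"ax":0,"ay":0,"az":0,"x":0,"y":0,"z":0,"hand":1},{"ax":0,"ay":0,"az":0,"x":0,"y":0,"z":0,"hand":1},{"ax":0,"ay":0,"az":0,"x":0,"y":0,"z":0,"hand":1}]'|head -2
python3 plan.py .4535 .2995 .2375 21.6; python3 hook.py
```

```text
time: 47.45
eef_pos: [0.4482, 0.3038, 0.2379]
time: 47.78
eef_pos: [0.4536, 0.3015, 0.2381]
t47.8 p [0.4536 0.3015 0.2381] th 21.8 tilt 0.1 F [-0.2 -0.4 -1.6] op 0.080 q [0.4  0.   1.9  0.   1.24 0.02]
 turn ax,ay,az [-0.0004  0.0032 -0.0009] shift mm x -0.8 y(down) 0.6 z -1.9
fwd 55 36 45 38 40 40 115 158 150 136 118 96 83 129 131 133 142 132 133 144 132 133 134 133 134 134 133 135 134
fwd 75 206 207 208 210 211 211 212 212 215 213 214 181 222 184 145 114 217 219 218 220 219 221 221 222 221 220 222 221
fwd 90 91 93 94 96 97 99 101 100 102 103 104 178 219 179 140 85 109 110 110 112 113 114 114 115 116 117 117 119
fwd 105 86 86 88 89 89 91 92 93 93 96 97 177 211 174 135 86 101 102 104 104 104 105 105 106 108 108 110 110
fwd 120 84 85 86 86 86 86 87 85 55 56 90 176 202 169 131 77 94 96 97 96 98 99 100 100 101 102 102 102
```

```bash

python3 -m inch '[{"ax":0,"ay":0.003,"az":0,"x":5,"y":0,"z":1,"hand":1},{"ax":0,"ay":0,"az":0,"x":12,"y":0,"z":0,"hand":1},{"ax":0,"ay":0,"az":0,"x":14,"y":0,"z":0,"hand":1},{"ax":0,"ay":0,"az":0,"x":14,"y":0,"z":0,"hand":1},{"ax":0,"ay":0,"az":0,"x":14,"y":0,"z":0,"hand":1}]'|head -4
python3 -m inch '[{"ax":0,"ay":0,"az":0,"x":14,"y":0,"z":0,"hand":1},{"ax":0,"ay":0,"az":0,"x":11,"y":0,"z":0,"hand":1},{"ax":0,"ay":0,"az":0,"x":7,"y":0,"z":0,"hand":1},{"ax":0,"ay":0,"az":0,"x":0,"y":0,"z":0,"hand":1},{"ax":0,"ay":0,"az":0,"x":0,"y":0,"z":0,"hand":1}]'|head -4
python3 -m inch '[{"ax":0,"ay":0,"az":0,"x":0,"y":5,"z":0,"hand":1},{"ax":0,"ay":0,"az":0,"x":0,"y":9,"z":0,"hand":1},{"ax":0,"ay":0,"az":0,"x":0,"y":9,"z":0,"hand":1},{"ax":0,"ay":0,"az":0,"x":0,"y":6,"z":0,"hand":1},{"ax":0,"ay":0,"az":0,"x":0,"y":4,"z":0,"hand":1}]' |head -2
python3 -m inch '[{"ax":0,"ay":0,"az":0,"x":0,"y":2,"z":0,"hand":1},{"ax":0,"ay":0,"az":0,"x":0,"y":2,"z":0,"hand":1},{"ax":0,"ay":0,"az":0,"x":0,"y":0,"z":0,"hand":1},{"ax":0,"ay":0,"az":0,"x":0,"y":0,"z":0,"hand":1},{"ax":0,"ay":0,"az":0,"x":0,"y":0,"z":0,"hand":1}]'
```

```text
time: 48.25
eef_pos: [0.5089, 0.325, 0.2383]
tcp_rot: [-0.694, -0.133, 0.133, 0.695]
contact_force: [0.3, -0.5, -1.3]
time: 48.67
eef_pos: [0.538, 0.336, 0.2381]
tcp_rot: [0.695, 0.132, -0.133, -0.695]
contact_force: [0.4, -0.2, -1.0]
time: 49.08
eef_pos: [0.5373, 0.3352, 0.2032]
time: 49.5
eef_pos: [0.5386, 0.3358, 0.2019]
tcp_rot: [-0.695, -0.133, 0.132, 0.695]
contact_force: [0.5, 0.3, -1.6]
opening: 0.083
```

```bash

python3 -m inch '[{"ax":0,"ay":0,"az":0,"x":0,"y":3,"z":0,"hand":1},{"ax":0,"ay":0,"az":0,"x":0,"y":1,"z":0,"hand":1},{"ax":0,"ay":0,"az":0,"x":0,"y":0,"z":0,"hand":1},{"ax":0,"ay":0,"az":0,"x":0,"y":0,"z":0,"hand":1}]'|sed -n '2p;4p'
python3 -m inch '[{"ax":0,"ay":0,"az":0,"x":0,"y":1,"z":0,"hand":1},{"ax":0,"ay":0,"az":0,"x":0,"y":0,"z":0,"hand":1},{"ax":0,"ay":0,"az":0,"x":0,"y":0,"z":0,"hand":1}]'|sed -n '2p;4p'
python3 -m inch '[{"ax":0,"ay":0,"az":0,"x":0,"y":1,"z":0,"hand":1},{"ax":0,"ay":0,"az":0,"x":0,"y":0,"z":0,"hand":1},{"ax":0,"ay":0,"az":0,"x":0,"y":0,"z":0,"hand":1}]'|sed -n '2p;4p'
```

```text
eef_pos: [0.5383, 0.3356, 0.1972]
contact_force: [-1.2, -0.0, -1.3]
eef_pos: [0.5384, 0.3357, 0.1964]
contact_force: [-1.3, 0.2, -2.6]
eef_pos: [0.5385, 0.3358, 0.196]
contact_force: [-0.2, -0.0, 0.8]
```

```bash

python3 -m inch '[{"ax":0,"ay":0,"az":0,"x":0,"y":0.6,"z":0,"hand":1},{"ax":0,"ay":0,"az":0,"x":0,"y":0,"z":0,"hand":0.8},{"ax":0,"ay":0,"az":0,"x":0,"y":0,"z":0,"hand":0.7},{"ax":0,"ay":0,"az":0,"x":0,"y":0,"z":0,"hand":0.6},{"ax":0,"ay":0,"az":0,"x":0,"y":0,"z":0,"hand":0.4}]' 20
python3 -m inch '[{"ax":0,"ay":0,"az":0,"x":0,"y":0,"z":0,"hand":0.3},{"ax":0,"ay":0,"az":0,"x":0,"y":0,"z":0,"hand":0.2},{"ax":0,"ay":0,"az":0,"x":0,"y":-4,"z":0,"hand":0.2},{"ax":0,"ay":0,"az":0,"x":0,"y":-10,"z":0,"hand":0.2},{"ax":0,"ay":0,"az":0,"x":0,"y":-20,"z":0,"hand":0.2}]'|head -1
python3 -m inch '[{"ax":0,"ay":0,"az":0,"x":0,"y":-25,"z":0,"hand":0},{"ax":0,"ay":0,"az":0,"x":0,"y":-25,"z":0,"hand":0},{"ax":0,"ay":0,"az":0,"x":0,"y":-30,"z":0,"hand":-0.3},{"ax":0,"ay":0,"az":0,"x":0,"y":-20,"z":0,"hand":-0.6},{"ax":0,"ay":0,"az":0,"x":-15,"y":0,"z":10,"hand":-1}]'|head -1
python3 -m inch '[{"ax":0,"ay":0,"az":0,"x":-30,"y":0,"z":20,"hand":-1},{"ax":0,"ay":0,"az":0,"x":-30,"y":0,"z":25,"hand":-1},{"ax":0,"ay":0,"az":0,"x":-25,"y":0,"z":25,"hand":-1},{"ax":0,"ay":0,"az":0,"x":-20,"y":0,"z":25,"hand":-1},{"ax":0,"ay":0,"az":0,"x":-20,"y":0,"z":30,"hand":-1}]'|head -1
python3 -m inch '[{"ax":0,"ay":0,"az":0,"x":-20,"y":0,"z":30,"hand":-1},{"ax":0,"ay":0,"az":0,"x":-20,"y":0,"z":35,"hand":-1},{"ax":0,"ay":0,"az":0,"x":-15,"y":0,"z":35,"hand":-1},{"ax":0,"ay":0,"az":0,"x":-10,"y":0,"z":30,"hand":-1},{"ax":0,"ay":0,"az":0,"x":0,"y":0,"z":0,"hand":-1}]'
python3 - <<'E'
from h import *
t=cam('top');s=cam('scene');np.save('t13.npy',t,allow_pickle=True);np.save('s13.npy',s,allow_pickle=True)
a=cv2.resize(t['img'][112:300,105:446],(800,441))
b=cv2.resize(s['img'][140:340,100:440],(400,235));
o=np.zeros((600,800,3),np.uint8);o[:365]=cv2.resize(t['img'][140:300,105:446],(800,365));o[365:600]=np.hstack([cv2.resize(s['img'][210:360,120:310],(400,235)),cv2.resize(s['img'][140:275,300:460],(400,235))])
cv2.imwrite('pics/final.png',o[:,:,::-1])
E
```

```text
time: 50.75
eef_pos: [0.5382, 0.3356, 0.1945]
tcp_rot: [0.695, 0.132, -0.133, -0.695]
contact_force: [0.6, 0.5, 0.4]
opening: 0.299
time: 51.17
time: 51.58
time: 52.0
time: 52.42
eef_pos: [0.2463, 0.5097, 0.3302]
tcp_rot: [-0.693, -0.134, 0.134, 0.695]
contact_force: [-0.1, -1.0, -0.8]
opening: 1.002
```

View pics/final.png

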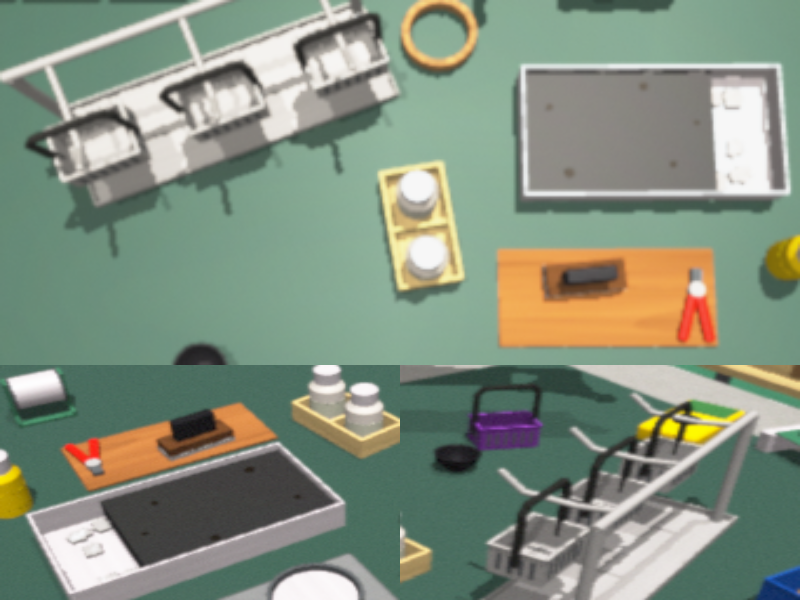

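The last picture shows three baskets hanging, the deck clear, chips in the trough, the scraper on its board and both bottles upright. I'll wait a little and check for swing by image difference.

```bash
cat > sw.py <<'E'
from h import *
import time
f=[cam('top')['img'][130:260,110:280].astype(int) for _ in range(8)]
print('t',get_state()['time'],[int((np.abs(a-f[0]).max(2)>25).sum()) for a in f[1:]])
t=cam('top')['img'].astype(int);o=np.load('t13.npy',allow_pickle=True).item()['img'].astype(int);d=np.abs(t-o).max(2)>30
print('since final: rack',d[130:260,110:280].sum(),'deck/board',d[160:300,262:446].sum())
E
python3 sw.py
python3 -m inch '[{"ax":0,"ay":0,"az":0,"x":0,"y":0,"z":0,"hand":-1},{"ax":0,"ay":0,"az":0,"x":0,"y":0,"z":0,"hand":-1},{"ax":0,"ay":0,"az":0,"x":0,"y":0,"z":0,"hand":-1},{"ax":0,"ay":0,"az":0,"x":0,"y":0,"z":0,"hand":-1},{"ax":0,"ay":0,"az":0,"x":0,"y":0,"z":0,"hand":-1}]' |head -1
python3 -m inch '[{"ax":0,"ay":0,"az":0,"x":0,"y":0,"z":0,"hand":-1},{"ax":0,"ay":0,"az":0,"x":0,"y":0,"z":0,"hand":-1},{"ax":0,"ay":0,"az":0,"x":0,"y":0,"z":0,"hand":-1},{"ax":0,"ay":0,"az":0,"x":0,"y":0,"z":0,"hand":-1},{"ax":0,"ay":0,"az":0,"x":0,"y":0,"z":0,"hand":-1}]' |head -1
python3 -m inch '[{"ax":0,"ay":0,"az":0,"x":0,"y":0,"z":0,"hand":-1},{"ax":0,"ay":0,"az":0,"x":0,"y":0,"z":0,"hand":-1},{"ax":0,"ay":0,"az":0,"x":0,"y":0,"z":0,"hand":-1},{"ax":0,"ay":0,"az":0,"x":0,"y":0,"z":0,"hand":-1},{"ax":0,"ay":0,"az":0,"x":0,"y":0,"z":0,"hand":-1}]' |head -1
python3 -m inch '[{"ax":0,"ay":0,"az":0,"x":0,"y":0,"z":0,"hand":-1},{"ax":0,"ay":0,"az":0,"x":0,"y":0,"z":0,"hand":-1},{"ax":0,"ay":0,"az":0,"x":0,"y":0,"z":0,"hand":-1},{"ax":0,"ay":0,"az":0,"x":0,"y":0,"z":0,"hand":-1},{"ax":0,"ay":0,"az":0,"x":0,"y":0,"z":0,"hand":-1}]' |head -1
python3 sw.py
```

```text
t 52.9167 [0, 0, 0, 0, 0, 0, 0]
since final: rack 0 deck/board 0
time: 53.38
time: 53.8
time: 54.22
time: 54.63
t 55.0333 [0, 0, 0, 0, 0, 0, 0]
since final: rack 0 deck/board 0
```

```bash
python3 -c "from plant import sign_off; print(sign_off())"
```

```text
the job is handed in; nothing more can be done
None
```

The station is cleared down and handed in at about 55 s of the 200 s allowed. `sign_off` gives no verdict, so this rests on my own checks.

- **Flux bottle:** it went first and stands upright in the free bay. The other bottle is still in its own bay.
- **Scraping:** two passes of the scraper cleared the deck. The gripper's fingers stayed about 25 mm above it. The scraper is standing on the brown board, about 6 mm from where it was found.
- **Baskets:** all three grey baskets hang by their handles, one to a hook. I lowered each until the force reading showed the hook taking the load. The purple look-alike was left alone.

**Last checks:**
- The final top and scene pictures showed an empty deck, the scraper upright, the baskets hung, and the cutters and the yellow bottle where they were.
- Comparing top-camera pictures over the last 2 s or so showed no change around the rack or the deck, so nothing was swinging.
- I saw no sign of a basket or the scraper being knocked.

**Not confirmed:** I could make out only about three chips in the trough in the final view. The other two I take to be overlapping or hidden by the rim, since none showed on the deck or the bench. I did not compare the tape roll's position before and after.

No check failed. The position measurements disagreed by up to 5 mm for the bay and 4 mm for the middle hook. I used values in between and confirmed the fit on the spot.

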